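# Nest the salsa tins in the serving board's well

## Task

Clear up after service: nest the two empty salsa tins in the round steel well sunk in the serving board, the wide tin first and then the narrow tin inside it. Slide each tin over the board into place without lifting it off, and press it fully home so that it stands level on the floor beneath it; leave the glass, the shaker and the plate where they are.

Things in the scene. Friction and masses are not known exactly. Their poses are not given: they have to be found in the camera images.
- board: Fixed wooden serving board, 340 x 540 mm (its x, y), 70 mm high; origin at the centre of its underside, z up. In its middle a round steel pan is sunk (the well), rim flush with the board's top: mouth 125 mm across inside, tapering straight to a flat floor 95 mm across, 30 mm below the board's top. Board and well do not move.
- well_top (a point): Centre of the well's mouth, at the level of the board's flat top (70 mm above the table).
- well_floor (a point): Centre of the well's flat floor (40 mm above the table).
- wide_tin: Larger loose fluted steel tin, open, upright: outside 84 mm across at the foot, 112 at the rim, 28 high, flaring wall 3 mm thick, floor 4 mm (inner floor 81 across), 0.13 kg. Origin: centre of its underside, z to the mouth. A finger inside can drag it. At the well it tips in and hangs askew till pushed on and its high side pressed. Home: rim 2 mm below the board's top, 5 mm play all round.
- wide_tin_rim (a point): Centre of the wide tin's mouth, 28 mm above its origin.
- narrow_tin: Smaller loose fluted steel tin, same form: outside 68 mm across at the foot, 90 at the rim, 22 high, wall 3, floor 4 (inner floor 65 across), 0.08 kg. Origin: centre of its underside. Home, it stands on the wide tin's inner floor, 4 mm above the wide tin's underside, its rim 4 mm below the board's top. It starts across the well from the wide tin; the sides vary.
- narrow_tin_rim (a point): Centre of the narrow tin's mouth, 22 mm above its origin.
- tumbler: Bystander: drinking glass 70 mm across, 85 mm high, on the far edge of the board. Origin at the centre of its underside.
- shaker: Bystander: white ceramic shaker 40 mm across, 70 mm high, on the far edge of the board. Origin at the centre of its underside.
- plate: Bystander: dark red plate 180 mm across, 22 mm high, on the table to the right of the board. Origin at the centre of its underside.

How it is judged:
On the way, in this order (a step that is already met when the one before it is completed fails the run):
1. the wide tin stands level on the floor of the well, the narrow tin still outside (horizontal distance between wide_tin and well_floor below 0.012 m and height (world z) of wide_tin below 0.0435 m and angle between wide_tin's own z axis and vertical below 0.06 rad and horizontal distance between narrow_tin and well_floor above 0.08 m), for 0.2 s.
2. the narrow tin stands level on the floor of the wide tin (horizontal distance between narrow_tin and wide_tin below 0.012 m and z of narrow_tin in the frame of wide_tin below 0.0075 m and angle between narrow_tin's own z axis and vertical below 0.06 rad), for 0.2 s.
At the end, for the whole second after the job is handed in: Both tins are at rest and level within 0.06 rad: the wide one within 12 mm of the well's centre, its underside within 3.5 mm of the well's floor; the narrow one within 12 mm of the wide one's centre, its underside within 3.5 mm of the wide one's inner floor (all of step 2 and horizontal distance between wide_tin and well_floor below 0.012 m and height (world z) of wide_tin below 0.0435 m and angle between wide_tin's own z axis and vertical below 0.06 rad and linear speed of each of wide_tin, narrow_tin below 0.02 m/s); the robot touches nothing.
It fails at once if a tin is lifted off the board (its underside's centre more than 15 mm above the board's top) (height (world z) of any of wide_tin, narrow_tin above 0.085 m).
It fails at once if the glass, the shaker or the plate is moved more than 30 mm (distance of any of tumbler, shaker, plate from where it was at the start of the episode above 0.03 m).
It also fails if it takes over 56 s, if anything falls off the work surface, if the arm or the gripper's body presses on something with over 40 N, if the wrist force passes 120 N, or if a joint passes its speed limit or range.

## Robot

A 6-joint arm with a two-finger parallel gripper is mounted at the origin on the work surface. World frame = base frame: x ahead of the robot, y to its left, z up, the work surface at z = 0. Lengths are in m, angles in rad, forces in N, time in s.
With the tool pointing down it reaches from about 0.275 to 0.725 m from the base axis. Payload 5.6 kg.
Tool frame: the origin (TCP) lies midway between the tips of the shut fingers; the grasp point (between the pads) lies 19 mm behind it (bot.tcp_to_grasp is the distance from the TCP to the grasp point, in m); y points along the fingers, z is the direction in which the jaws open and shut, and the axes are right-handed (so a half turn about y gives the same grasp; the last joint's range is limited). The gripper opens to 85 mm and grips with 20 to 120 N. Pads are 22 mm wide; open, the fingers measure 114 mm over their backs; the gripper's body (76 mm by 85 mm) begins 54 mm behind the grasp point. The pads swing forward as they close: fully open they stand 13 mm farther back than shut.
Start: joints at [1.486, 0.255, 0.108, 0, -1.424, -0.285], TCP at [0.199, 0.513, 0.209] pointing down, gripper open.
Joint ranges: [-2.95, 2.95], [-1.21, 1.97], [-1.09, 1.5], [-2.87, 1.71], [-2.94, -0.07], [-3.05, 3.05]. Speed limits (rad/s): [2.57, 2.57, 3.14, 3.14, 3.14, 3.14].

## Interface

Orientations are given as a rotation vector (axis times angle).
In Python, from cell import bot gives the robot as it stands.
- The arm moves only by the tool apply_moves, never from a script. Its argument "moves" is a list of rows, each a list of 3 entries, a list of its own where there are three numbers: the shift along the tool's x, y, z in m, then the turn about the tool's y in degrees, then the opening, from 0 (shut) to 1 (fully open). A call has 1 to 12 rows; each row shifts and turns the pose as measured when the row begins, along the tool's axes as they then stand; what a row does not reach is not made up. A row lasts 1/8 s, in which the tool goes at most 62.5 mm and 10.7 degrees, less where a joint would pass 70% of its speed; a pose out of reach is approached as far as the arm can. A call is refused whole if a number of a shift passes 0.0625 or a number of a turn 10.7, either way. A call with a gripper value outside its range is refused whole. The fingers move at their own pace and stop on an object; the grip force is fixed at half the most. Time passes only in rows, so rows that do not move let the fingers close. It gives the time, the measured TCP pose, the force and the opening at its end, in the units of the state.
- bot.get_state(): the state, without advancing time (a new reading comes with each control period).
- bot.camera(name): name is "scene" or "top" or "wrist"; returns the picture (400x640x3 uint8, blue, green, red); there is no depth.
- bot.get_calibration(name): a dict with "fovy" (degrees; the focal length in pixels is half the picture's height over the tangent of half this angle, whatever the lens; pixels are square), "cx", "cy" (the principal point, pixels), "rvec" (rotation vector, rad) and "tvec" (3), from world to camera coordinates, as OpenCV has them; the wrist camera has in their place "mount" (4x4, takes a point from camera to tool coordinates, whose origin is the TCP and whose axes are the tool frame's). Camera axes: x right, y down, z forward; pixel columns grow to the right and rows downward; lengths in m; the calibration is good to about 2 mm. A picture is of the moment at which its call begins: read the wrist's pose just before it. get_calibration takes no time and is no camera call.
- bot.hand_in(): hands the job in, once; it reports no verdict.
The state is a dict: "clock": time; "joint_positions": joint angles; "qvel": joint speeds; "effort": joint torques, N m; "tool_pos": TCP position; "ee_rot": TCP orientation; "force": force on the tool from outside, world axes, zero at the start; "torque": the same for the moment, N m; "gripper_width": finger opening in m.
Only numpy, scipy, OpenCV 4.12 (cv2) and the standard library are available. Lean on these libraries where they do the work, as an engineer would, in place of code of your own. Each camera call takes 0.05 s, during which the arm holds its last target. There are 200 camera calls.

## Working session

There is one attempt and no reset: what is moved stays moved. The work goes in short steps, Python scripts to look and compute and a tool call to move; the robot and the scene stay as the last step left them, time stands still between calls to the robot, and variables do not carry over. Pictures are saved under pics/ and viewed, about 8 in all and at most 12, crops included, and the job is handed in when it is done.

Besides the shell and the picture viewer there is one more tool, called after "Request:" by a JSON object that holds its "method" and its "body", one argument or row to a line. apply_moves: Moves the arm, as the interface text tells. Its arguments: {"type":"object","properties":{"moves":{"type":"array","items":{"type":"array"}}},"required":["moves"]}

```bash
mkdir -p pics; ls
python3 - <<'E'
from cell import bot
import cv2
s=bot.get_state();print(s)
for n in("top","scene"):
    cv2.imwrite(f"pics/{n}0.png",bot.camera(n));print(n,bot.get_calibration(n))
print(bot.get_calibration("wrist"))
E
```

```text
pics
{'clock': 0.0, 'joint_positions': array([ 1.48562131e+00,  2.55738798e-01,  1.06982548e-01, -4.58535317e-04,
       -1.42388193e+00, -2.84624701e-01]), 'qvel': array([ 1.55170499e-04, -1.34594455e-03,  1.73652189e-03, -8.94216280e-05,
        5.67271404e-04, -4.50772256e-04]), 'effort': array([ 3.84267669e-04, -3.86628306e+01,  2.37937886e+01,  5.36536038e+00,
       -6.22561362e-03, -1.27581828e-06]), 'tool_pos': array([0.19853105, 0.51233924, 0.20799392]), 'ee_rot': array([-0.37748455, -2.01740838,  2.02126618]), 'force': array([ 0.65634763, -0.43695082, -0.7008453 ]), 'torque': array([0.00912771, 0.02332583, 0.00946435]), 'gripper_width': 0.08556573725084292}
top {'fovy': 47.30406647967157, 'cx': 312.2106905264739, 'cy': 204.74729689726058, 'rvec': array([ 2.22207666, -1.97232526,  0.22164014]), 'tvec': array([-0.18923117,  0.53257039,  1.28283321])}
scene {'fovy': 44.11716437076064, 'cx': 319.6360035709259, 'cy': 201.69060266802762, 'rvec': array([ 1.40394638,  2.30131931, -0.75351032]), 'tvec': array([ 0.36247927, -0.28541076,  1.66731265])}
{'fovy': 66.14056724559539, 'cx': 323.1417801963456, 'cy': 201.93164311129178, 'mount': array([[-7.80719571e-04,  9.48552329e-01,  3.16619439e-01,
        -8.25769001e-02],
       [ 4.61930567e-05, -3.16619501e-01,  9.48552629e-01,
        -1.65974077e-01],
       [ 9.99999694e-01,  7.55179221e-04,  2.03374510e-04,
        -7.47897279e-04],
       [ 0.00000000e+00,  0.00000000e+00,  0.00000000e+00,
         1.00000000e+00]])}
```

View pics/top0.png

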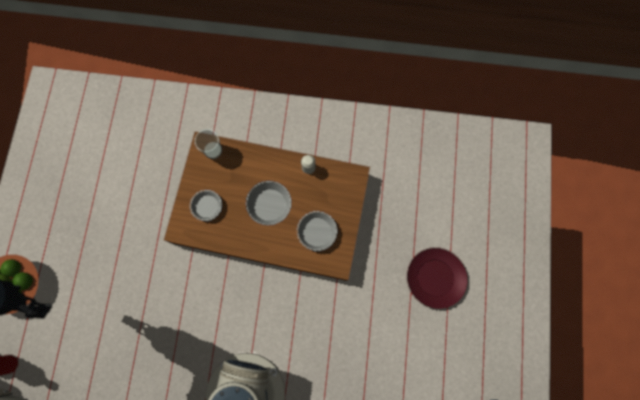

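View pics/scene0.png

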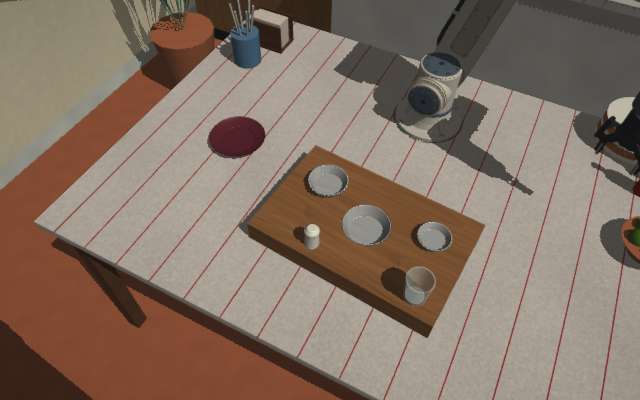

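The top view shows the well at about (269,203), the wide tin (318,231), the narrow tin (207,206), the glass (209,145) and the shaker (308,163). Next I'll enlarge it.

```bash
cat > h.py <<'E'
from cell import bot
import cv2, numpy as np
from scipy.spatial.transform import Rotation as R
def cam(name, st=None):
    c=bot.get_calibration(name); f=200/np.tan(np.radians(c["fovy"]/2))
    K=np.array([[f,0,c["cx"]],[0,f,c["cy"]],[0,0,1]])
    if name=="wrist":
        T=np.eye(4);T[:3,:3]=R.from_rotvec(st["ee_rot"]).as_matrix();T[:3,3]=st["tool_pos"]
        M=np.linalg.inv(T@c["mount"]); return K,M[:3,:3],M[:3,3]
    return K,R.from_rotvec(c["rvec"]).as_matrix(),c["tvec"]
def back(C,uv,z):
    K,r,t=C; d=r.T@np.linalg.solve(K,[uv[0],uv[1],1]); o=-r.T@t
    return o+d*(z-o[2])/d[2]
def proj(C,p):
    K,r,t=C; q=K@(r@np.asarray(p)+t); return q[:2]/q[2]
def circ(C,c,rad,n=48):
    return np.array([proj(C,np.add(c,[rad*np.cos(a),rad*np.sin(a),0])) for a in np.linspace(0,2*np.pi,n)])
E
python3 - <<'E'
from h import *
im=cv2.imread("pics/top0.png");C=cam("top")
pts={"well":((269,203),.07,.0625),"wide":((318,231),.098,.056),"narrow":((207,206),.092,.045)}
big=cv2.resize(im[120:290,150:385],None,fx=3.3,fy=3.3,interpolation=cv2.INTER_CUBIC)
for k,(uv,z,r) in pts.items():
    p=back(C,uv,z);print(k,p.round(4),np.hypot(*p[:2]))
    q=((circ(C,p,r)-[150,120]+.5)*3.3).astype(int);cv2.polylines(big,[q],True,(0,255,0),1)
for k,uv,z in(("tumbler",(213,152),.07),("shaker",(308,171),.07),("plate",(438,279),.02)):print(k,back(C,uv,z).round(3))
for uv in((195,132),(369,168),(350,280),(165,240)):print(back(C,uv,.07).round(3))
cv2.imwrite("pics/crop0.png",big)
st=bot.get_state();print(R.from_rotvec(st["ee_rot"]).as_matrix().round(3))
E
```

```text
well [0.539  0.0008 0.07  ] 0.5390349576132097
wide [ 0.4694 -0.1507  0.098 ] 0.49296278067830424
narrow [0.5045 0.173  0.092 ] 0.5333082966991425
tumbler [0.674 0.189 0.07 ]
shaker [ 0.649 -0.1    0.07 ]
plate [ 0.383 -0.515  0.02 ]
[0.73  0.253 0.07 ]
[ 0.68  -0.279  0.07 ]
[ 0.346 -0.256  0.07 ]
[0.396 0.281 0.07 ]
[[-0.932 -0.001 -0.361]
 [ 0.361 -0.002 -0.932]
 [-0.    -1.     0.002]]
```

View pics/crop0.png

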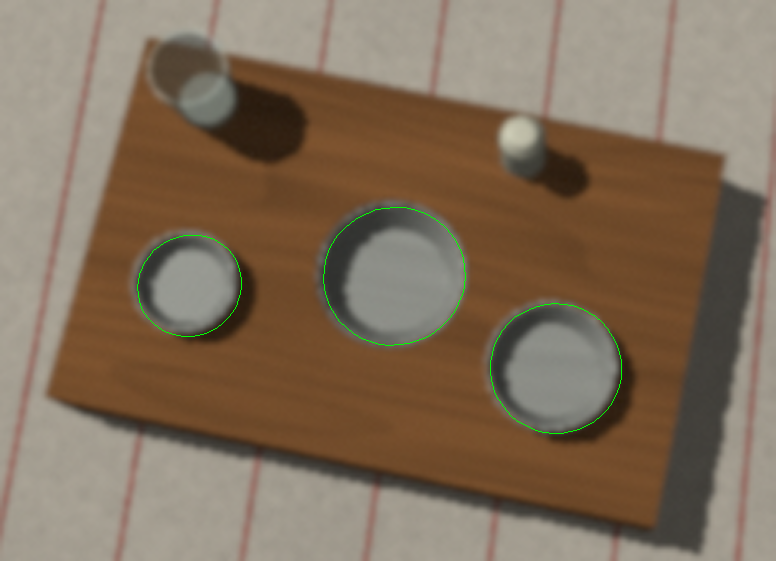

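Request:
{"method": "apply_moves", "body": {
  "moves": [
    [[0,0,0],3.2,0.4],
    [[-0.042,0,0.039],0,0.4],
    [[-0.042,0,0.039],0,0.4],
    [[-0.042,0,0.039],0,0.4],
    [[-0.042,0,0.039],0,0.4],
    [[-0.042,0,0.039],0,0.4],
    [[-0.042,0,0.039],0,0.4],
    [[-0.042,0,0.039],0,0.4],
    [[-0.042,0,0.039],0,0.4],
    [[-0.042,0,0.039],0,0.4],
    [[-0.042,0,0.039],0,0.4],
    [[0,0,0],0,0.4]
  ]
}}

```text
clock: 1.6
tool_pos: [0.4222, -0.0352, 0.2061]
ee_rot: [-0.427, -1.976, 1.994]
force: [-0.4, 1.3, 0.4]
gripper_width: 0.0342
```

```bash
cat >> h.py <<'E'
def to(x,y,z=None):
    s=bot.get_state();r=R.from_rotvec(s["ee_rot"]).as_matrix();p=s["tool_pos"]
    print("t",round(s["clock"],2),"tcp",p.round(4),"F",s["force"].round(1),"w",round(s["gripper_width"],4),"zang",round(np.degrees(np.arctan2(r[1,2],r[0,2])),1),"tilt",(r[2]*57.3).round(2))
    print("tool delta",(r.T@(np.array([x,y,p[2] if z is None else z])-p)).round(4))
E
python3 - <<'E'
from h import *
to(.470,-.149,.15)
s=bot.get_state();im=bot.camera("wrist");cv2.imwrite("pics/w1.png",im)
C=cam("wrist",s)
for c,r in(((.470,-.149,.098),.056),((.538,.001,.07),.0625)):
    cv2.polylines(im,[circ(C,c,r).astype(int)],True,(0,255,0),1)
cv2.imwrite("pics/w1o.png",im)
E
```

```text
t 1.6 tcp [ 0.4222 -0.0352  0.2061] F [-0.4  1.3  0.4] w 0.0342 zang -114.4 tilt [ 2.00e-02 -5.73e+01  5.40e-01]
tool delta [-0.0906  0.0569  0.0833]
```

View pics/w1o.png

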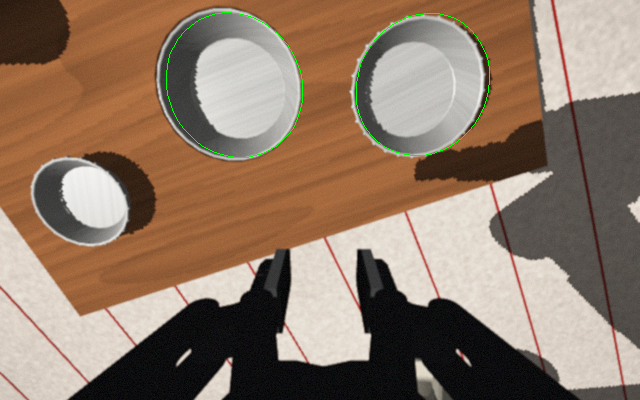

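The wrist picture shows the wide tin at about (419,87) and the well at about (230,85). My overlays agree within 2–3 mm, so I'm going over the wide tin and down into it.

Request:
{"method": "apply_moves", "body": {
  "moves": [
    [[-0.022,0,0.02],0,0.4],
    [[-0.022,0,0.02],0,0.4],
    [[-0.022,0,0.02],0,0.4],
    [[-0.02,0,0.02],0,0.4],
    [[0,0,0],0,0.4]
  ]
}}

```text
clock: 2.28
tool_pos: [0.468, -0.1387, 0.2059]
ee_rot: [-0.415, -1.984, 1.998]
force: [-0.4, 0.7, -0.6]
gripper_width: 0.0344
```

```bash
python3 -c "
from h import *
to(.4695,-.146,.09)"
```

```text
t 2.27 tcp [ 0.468  -0.1387  0.2059] F [-0.4  0.7 -0.6] w 0.0344 zang -113.8 tilt [  0.17 -57.3    0.42]
tool delta [-0.0046  0.1159  0.0053]
```

Request:
{"method": "apply_moves", "body": {
  "moves": [
    [[-0.0045,0.03,0.005],0,0.4],
    [[0,0.03,0],0,0.4],
    [[0,0.03,0],0,0.4],
    [[0,0.02,0],0,0.4],
    [[0,0.008,0],0,0.4],
    [[0,0.004,0],0,0.4],
    [[0,0,0],0,0.4]
  ]
}}

```text
clock: 3.15
tool_pos: [0.4701, -0.1365, 0.0824]
ee_rot: [-0.409, -1.995, 2.003]
force: [-0.6, -0.5, -0.2]
gripper_width: 0.0341
```

```bash
python3 -c "
from h import *
to(.4695,-.146,.075)"
```

```text
t 3.15 tcp [ 0.4701 -0.1365  0.0824] F [-0.6 -0.5 -0.2] w 0.0341 zang -113.2 tilt [ 1.00e-02 -5.73e+01  2.40e-01]
tool delta [-0.0032  0.0074  0.0089]
```

Request:
{"method": "apply_moves", "body": {
  "moves": [
    [[-0.002,0.004,0],0,0.4],
    [[0,0,-0.01],0,0.4],
    [[0,0,-0.012],0,0.4],
    [[0,0,-0.012],0,0.4],
    [[0,0,-0.012],0,0.4],
    [[0,0,-0.012],0,0.4],
    [[0,0,0],0,0.4]
  ]
}}

```text
clock: 4.03
tool_pos: [0.4982, -0.0795, 0.0796]
ee_rot: [-0.412, -1.997, 2.004]
force: [-0.0, -0.8, 0.1]
gripper_width: 0.0338
```

Run:
```python
from h import *
to(.5385,.002,.078)
s=bot.get_state();im=bot.camera("wrist");cv2.imwrite("pics/w2.png",im)
```

```text
t 4.03 tcp [ 0.4982 -0.0795  0.0796] F [-0.  -0.8  0.1] w 0.0338 zang -113.1 tilt [ -0.19 -57.3    0.16]
tool delta [-0.005   0.0014 -0.0908]
```

View pics/w2.png

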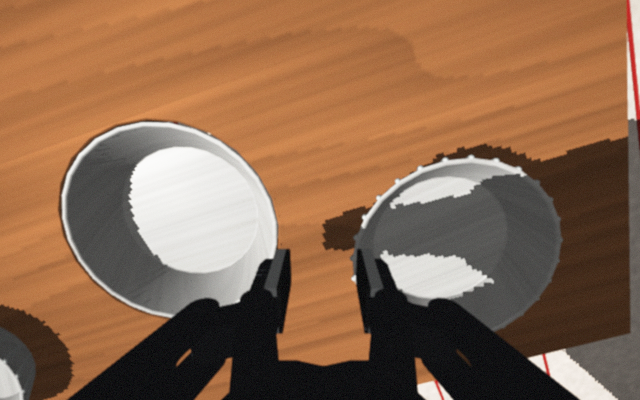

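Run:
```python
from h import *
s=bot.get_state();C=cam("wrist",s)
print("tcp px",proj(C,s["tool_pos"]),"well px",proj(C,[.5385,.002,.07]))
r=R.from_rotvec(s["ee_rot"]).as_matrix()
for dz in(-.031,-.017,.017,.031):print(dz,proj(C,s["tool_pos"]+r[:,2]*dz))
print("tin rim centre approx",back(C,(460,247),.098),"well",back(C,(168,220),.07))
from scipy.optimize import least_squares
# rim outline points read from picture (tin outer rim)
P=np.array([(358,240),(372,213),(398,186),(440,163),(472,158),(522,173),(550,205),(560,240),(545,285),(510,320),(470,334)],float)
X=np.array([back(C,p,.098)[:2] for p in P])
f=lambda q:np.hypot(*(X-q[:2]).T)-q[2]
q=least_squares(f,[.47,-.15,.056]).x;print("fit tin",q)
W=np.array([(62,200),(72,165),(100,133),(150,122),(200,135),(240,165),(270,210),(277,245),(100,290),(140,316)],float)
X=np.array([back(C,p,.07)[:2] for p in W]);print("fit well",least_squares(f,[.54,0,.06]).x)
```

```text
tcp px [324.35551041 245.02730947] well px [177.45609692 230.7915874 ]
-0.031 [272.48582017 244.98869209]
-0.017 [295.91119331 245.00613246]
0.017 [352.7989733  245.04848585]
0.031 [376.22236019 245.06592474]
tin rim centre approx [ 0.47683428 -0.14940975  0.098     ] well [0.54698419 0.00352206 0.07      ]
fit tin [ 0.47116587 -0.14599878  0.0538609 ]
fit well [0.53843184 0.00803875 0.06654671]
```

Run:
```python
from h import *
a=cv2.imread("pics/w2.png")[150:350,240:480]
b=bot.camera("scene")[140:300,260:460]
a=cv2.resize(a,(400,334),interpolation=cv2.INTER_CUBIC);b=cv2.resize(b,(400,320),interpolation=cv2.INTER_CUBIC)
b=cv2.copyMakeBorder(b,0,14,0,0,cv2.BORDER_CONSTANT)
cv2.imwrite("pics/c3.png",np.hstack([a,b]))
```

```text
(no output)
```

View pics/c3.png

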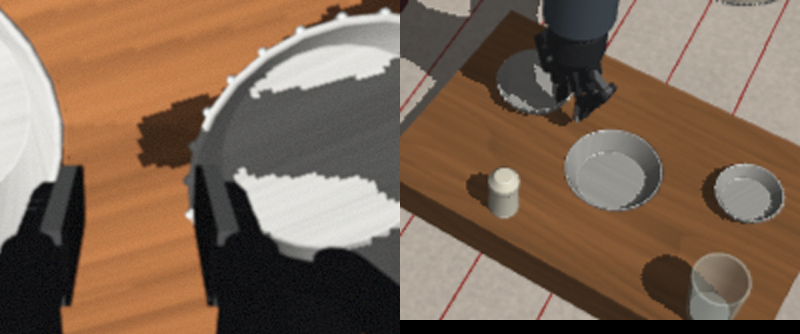

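The crop shows the right finger at the wide tin's near-well wall and the left finger outside it. The fit still has the tin at (0.471,-0.146), so it didn't follow. I'm backing off, shutting the fingers and looking again from directly above.

Request:
{"method": "apply_moves", "body": {
  "moves": [
    [[0,-0.02,0],0,0.4],
    [[0,-0.03,0],0,0.4],
    [[0,-0.02,0],0,0],
    [[0,0,0.025],0,0],
    [[0,0,0.025],0,0],
    [[0,0,0.02],0,0],
    [[0,0,0],0,0]
  ]
}}

```text
clock: 5.0
tool_pos: [0.4674, -0.1485, 0.1521]
ee_rot: [-0.414, -1.993, 2.002]
force: [-0.1, -0.3, 0.6]
gripper_width: -0.0002
```

Run:
```python
from h import *
to(.471,-.146,.08)
s=bot.get_state();im=bot.camera("wrist");cv2.imwrite("pics/w4.png",im)
C=cam("wrist",s)
for c,r in(((.471,-.146,.098),.056),((.5385,.002,.07),.0625)):
    cv2.polylines(im,[circ(C,c,r).astype(int)],True,(0,255,0),1)
cv2.imwrite("pics/w4o.png",im); print(proj(C,s["tool_pos"]))
```

```text
t 5.0 tcp [ 0.4674 -0.1485  0.1521] F [-0.1 -0.3  0.6] w -0.0002 zang -113.3 tilt [ -0.12 -57.3    0.23]
tool delta [-0.0022  0.0721 -0.004 ]
[324.35884926 245.02133307]
```

View pics/w4o.png

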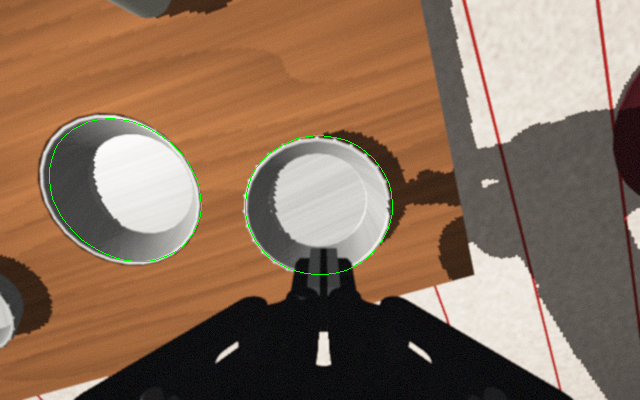

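The wide tin is unmoved: its rim centre is at about (319,205), matching the overlay at (0.471,-0.146). I'm going down with shut fingers to find its floor.

Request:
{"method": "apply_moves", "body": {
  "moves": [
    [[-0.002,0.025,-0.004],0,0],
    [[0,0.025,0],0,0],
    [[0,0.014,0],0,0],
    [[0,0,0],0,0]
  ]
}}

```text
clock: 5.55
tool_pos: [0.4726, -0.1443, 0.087]
ee_rot: [-0.415, -1.995, 2.003]
force: [-0.5, -0.1, 0.8]
gripper_width: -0.0004
```

Request:
{"method": "apply_moves", "body": {
  "moves": [
    [[0,0.003,0],0,0],
    [[0,0.003,0],0,0]
  ]
}}

```text
clock: 5.8
tool_pos: [0.4739, -0.1442, 0.0823]
ee_rot: [-0.418, -1.997, 2.005]
force: [0.7, -0.1, -0.2]
gripper_width: 0.0001
```

Request:
{"method": "apply_moves", "body": {
  "moves": [
    [[0,0.002,0],0,0]
  ]
}}

```text
clock: 5.92
tool_pos: [0.4743, -0.1443, 0.0806]
ee_rot: [-0.419, -1.997, 2.005]
force: [0.5, -0.0, 0.5]
gripper_width: 0.0001
```

Request:
{"method": "apply_moves", "body": {
  "moves": [
    [[0.002,0.003,0],0,0],
    [[0,0.001,0],0,0]
  ]
}}

```text
clock: 6.18
tool_pos: [0.4725, -0.1435, 0.0766]
ee_rot: [-0.42, -1.998, 2.005]
force: [1.2, 0.2, 0.2]
gripper_width: -0.0002
```

Request:
{"method": "apply_moves", "body": {
  "moves": [
    [[0,0,-0.01],0,0],
    [[0,0,-0.01],0,0],
    [[0,0,-0.008],0,0]
  ]
}}

```text
clock: 6.55
tool_pos: [0.4843, -0.1163, 0.0767]
ee_rot: [-0.421, -1.998, 2.005]
force: [0.4, -0.1, 0.1]
gripper_width: 0.0001
```

Request:
{"method": "apply_moves", "body": {
  "moves": [
    [[0,0,-0.008],0,0],
    [[0,0,-0.008],0,0]
  ]
}}

```text
clock: 6.8
tool_pos: [0.4913, -0.1002, 0.0768]
ee_rot: [-0.42, -1.998, 2.005]
force: [0.8, 0.1, -0.2]
gripper_width: -0.0002
```

Run:
```python
from h import *
to(.5385,.003,.078)
im=bot.camera("wrist");cv2.imwrite("pics/w5.png",im)
```

```text
t 6.8 tcp [ 0.4913 -0.1002  0.0768] F [ 0.8  0.1 -0.2] w -0.0002 zang -113.2 tilt [ -0.5 -57.3   0.1]
tool delta [-0.0026 -0.0014 -0.1134]
```

View pics/w5.png

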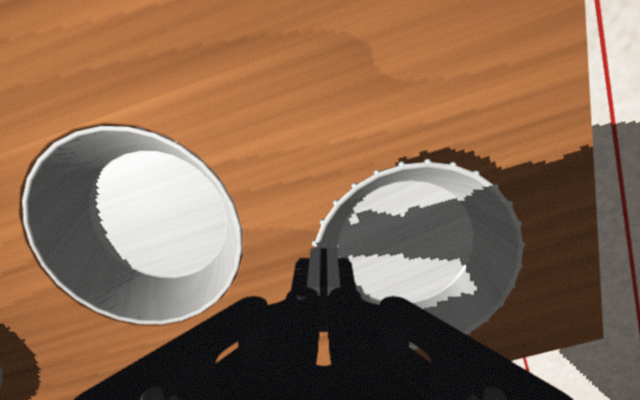

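Run:
```python
from h import *
from scipy.optimize import least_squares
C=cam("wrist",bot.get_state())
P=np.array([(316,243),(335,205),(365,178),(428,161),(455,164),(497,185),(515,212),(523,248),(512,290)],float)
for z in(.098,.094):
    X=np.array([back(C,p,z)[:2] for p in P])
    print(z,least_squares(lambda q:np.hypot(*(X-q[:2]).T)-.056,[.48,-.14]).x)
```

```text
0.098 [ 0.47087943 -0.14430714]
0.094 [ 0.46975487 -0.14581557]
```

Run:
```python
from h import *
C=cam("scene")
for n,p in(("left tip then",[.5055,-.062,.0846]),("same z .10",[.5055,-.062,.10]),("tcp now",[.4913,-.1002,.0768]),("+20",[.4913,-.1002,.0968])):print(n,proj(C,p).round(1))
im=bot.camera("scene");cv2.imwrite("pics/s6.png",im)
```

```text
left tip then [348.7 201.7]
same z .10 [349.1 198.3]
tcp now [338.2 194.7]
+20 [338.5 190.2]
```

Request:
{"method": "apply_moves", "body": {
  "moves": [
    [[0,0.002,0],0,0]
  ]
}}

```text
clock: 7.02
tool_pos: [0.492, -0.0998, 0.0752]
ee_rot: [-0.421, -2.0, 2.006]
force: [-1.0, 4.5, 8.9]
gripper_width: -0.0001
```

Request:
{"method": "apply_moves", "body": {
  "moves": [
    [[0,0.002,0],0,0]
  ]
}}

```text
clock: 7.15
tool_pos: [0.4931, -0.099, 0.0744]
ee_rot: [-0.423, -2.003, 2.005]
force: [-2.2, 7.2, 12.2]
gripper_width: -0.0004
```

Run:
```python
from h import *
s=bot.get_state();print(s["tool_pos"],s["force"])
T=bot.camera("top");S=bot.camera("scene")
def crop(name,im,x0,y0,w,h,cs):
    b=cv2.resize(im[y0:y0+h,x0:x0+w],(390,390),interpolation=cv2.INTER_CUBIC);k=390/w
    for c,r,col in cs:
        cv2.polylines(b,[((circ(cam(name),c,r)-[x0,y0]+.5)*k).astype(int)],True,col,1)
    return b
cs=[((.471,-.145,.098),.056,(0,255,0)),((.5385,.003,.07),.0625,(255,255,0)),(s["tool_pos"],.004,(0,0,255))]
cv2.imwrite("pics/c7.png",np.hstack([crop("top",T,245,160,110,110,cs),crop("scene",S,290,140,110,110,cs)]))
```

```text
[ 0.49308301 -0.0989939   0.07444247] [-2.19470599  7.18181791 12.22756247]
```

View pics/c7.png

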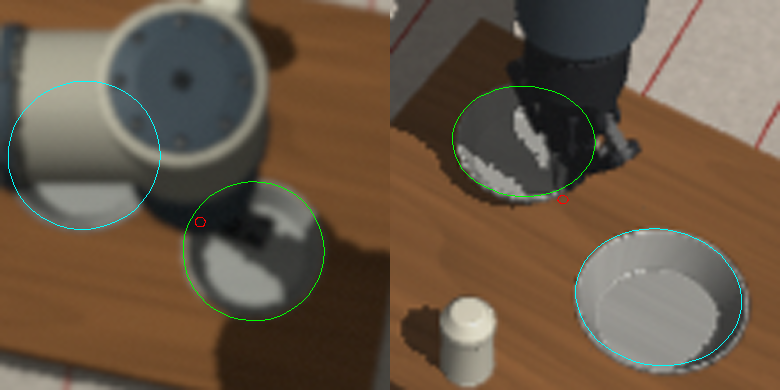

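The tin still sits at the green circle, and contact came at z = 0.0755 with the finger near its rim. I'll check the height reading by probing the bare board between the tin and the well.

Request:
{"method": "apply_moves", "body": {
  "moves": [
    [[0,-0.03,0],0,0],
    [[0,0,-0.028],0,0],
    [[0,0.02,0],0,0],
    [[0,0.005,0],0,0],
    [[0,0,0],0,0]
  ]
}}

```text
clock: 7.88
tool_pos: [0.5043, -0.0736, 0.0806]
ee_rot: [-0.427, -2.003, 2.004]
force: [0.6, -0.7, 0.1]
gripper_width: 0.0003
```

Request:
{"method": "apply_moves", "body": {
  "moves": [
    [[0,0.002,0],0,0],
    [[0,0.002,0],0,0]
  ]
}}

```text
clock: 8.12
tool_pos: [0.5049, -0.0741, 0.0772]
ee_rot: [-0.429, -2.003, 2.004]
force: [0.2, 0.1, -0.7]
gripper_width: 0.0001
```

Request:
{"method": "apply_moves", "body": {
  "moves": [
    [[0,0.002,0],0,0],
    [[0,0.002,0],0,0]
  ]
}}

```text
clock: 8.38
tool_pos: [0.5051, -0.0742, 0.0733]
ee_rot: [-0.43, -2.003, 2.003]
force: [0.4, 0.4, -0.4]
gripper_width: 0.0001
```

Request:
{"method": "apply_moves", "body": {
  "moves": [
    [[0,0.003,0],0,0]
  ]
}}

```text
clock: 8.5
tool_pos: [0.5052, -0.0742, 0.0703]
ee_rot: [-0.43, -2.004, 2.004]
force: [-0.0, 0.0, -0.7]
gripper_width: -0.0002
```

Request:
{"method": "apply_moves", "body": {
  "moves": [
    [[0,0.002,0],0,0]
  ]
}}

```text
clock: 8.62
tool_pos: [0.5051, -0.0742, 0.068]
ee_rot: [-0.43, -2.003, 2.003]
force: [0.4, -1.1, 1.1]
gripper_width: -0.0002
```

Request:
{"method": "apply_moves", "body": {
  "moves": [
    [[0,0.002,0],0,0]
  ]
}}

```text
clock: 8.75
tool_pos: [0.5052, -0.0743, 0.0658]
ee_rot: [-0.429, -2.003, 2.004]
force: [-0.3, -0.4, 0.2]
gripper_width: 0.0
```

Request:
{"method": "apply_moves", "body": {
  "moves": [
    [[0,0.002,0],0,0]
  ]
}}

```text
clock: 8.88
tool_pos: [0.5052, -0.0742, 0.0636]
ee_rot: [-0.429, -2.003, 2.004]
force: [-0.1, -0.4, 0.0]
gripper_width: 0.0001
```

The tip has passed below 0.070 without touching the board, so something reads off in height. I'll keep probing.

Request:
{"method": "apply_moves", "body": {
  "moves": [
    [[0,0.003,0],0,0],
    [[0,0.003,0],0,0]
  ]
}}

```text
clock: 9.12
tool_pos: [0.5054, -0.0742, 0.0573]
ee_rot: [-0.429, -2.003, 2.004]
force: [-0.6, 0.2, -0.4]
gripper_width: 0.0001
```

Request:
{"method": "apply_moves", "body": {
  "moves": [
    [[0,0.003,0],0,0]
  ]
}}

```text
clock: 9.25
tool_pos: [0.5054, -0.0743, 0.0541]
ee_rot: [-0.429, -2.003, 2.004]
force: [0.7, 0.5, 0.4]
gripper_width: 0.0002
```

Request:
{"method": "apply_moves", "body": {
  "moves": [
    [[0,0.003,0],0,0]
  ]
}}

```text
clock: 9.38
tool_pos: [0.5054, -0.0743, 0.0508]
ee_rot: [-0.429, -2.003, 2.004]
force: [-0.8, 0.2, -0.4]
gripper_width: -0.0001
```

Request:
{"method": "apply_moves", "body": {
  "moves": [
    [[0,0.003,0],0,0]
  ]
}}

```text
clock: 9.5
tool_pos: [0.5054, -0.0743, 0.0476]
ee_rot: [-0.429, -2.003, 2.004]
force: [-2.9, 2.1, 16.9]
gripper_width: 0.0001
```

Contact came at reported z ≈ 0.0485. Real heights are therefore about 21.5 mm above the reading, which also explains the earlier pass over the rim. In reported z, the board is 0.0485, the wide tin's floor 0.0525 and its rim 0.0765. Back into the tin.

Request:
{"method": "apply_moves", "body": {
  "moves": [
    [[0,-0.02,0],0,0],
    [[0,-0.03,0],0,0],
    [[0.002,0,0.025],0,0],
    [[0.002,0,0.025],0,0],
    [[0,0,0.02],0,0],
    [[0,0,0],0,0]
  ]
}}

```text
clock: 10.25
tool_pos: [0.4727, -0.1383, 0.0983]
ee_rot: [-0.429, -2.004, 2.005]
force: [0.2, 0.6, -0.1]
gripper_width: -0.0002
```

```bash
python3 -c "
from h import *
to(.471,-.145,.057)"
```

```text
t 10.25 tcp [ 0.4727 -0.1383  0.0983] F [ 0.2  0.6 -0.1] w -0.0002 zang -113.3 tilt [ -0.88 -57.29  -0.15]
tool delta [-0.0005  0.0413  0.0069]
```

Request:
{"method": "apply_moves", "body": {
  "moves": [
    [[0,0.02,0.003],0,0],
    [[0,0.014,0],0,0],
    [[0,0.005,0],0,0],
    [[0,0.002,0],0,0],
    [[0,0,0],0,0]
  ]
}}

```text
clock: 10.88
tool_pos: [0.4739, -0.1401, 0.0566]
ee_rot: [-0.43, -2.005, 2.006]
force: [-0.5, 0.5, 0.3]
gripper_width: 0.0002
```

Request:
{"method": "apply_moves", "body": {
  "moves": [
    [[0,0,-0.01],0,0],
    [[0,0,-0.01],0,0],
    [[0,0,-0.01],0,0],
    [[0,0,-0.01],0,0],
    [[0,0,-0.01],0,0]
  ]
}}

```text
clock: 11.5
tool_pos: [0.4956, -0.0911, 0.0579]
ee_rot: [-0.432, -2.006, 2.007]
force: [-0.5, 0.2, 0.3]
gripper_width: 0.0001
```

Run:
```python
from h import *
to(.5385,.002,.057)
s=bot.get_state();im=bot.camera("wrist");cv2.imwrite("pics/w8.png",im)
```

```text
t 11.5 tcp [ 0.4956 -0.0911  0.0579] F [-0.5  0.2  0.3] w 0.0001 zang -113.2 tilt [ -1.1  -57.29  -0.2 ]
tool delta [-0.0028  0.0013 -0.1025]
```

View pics/w8.png

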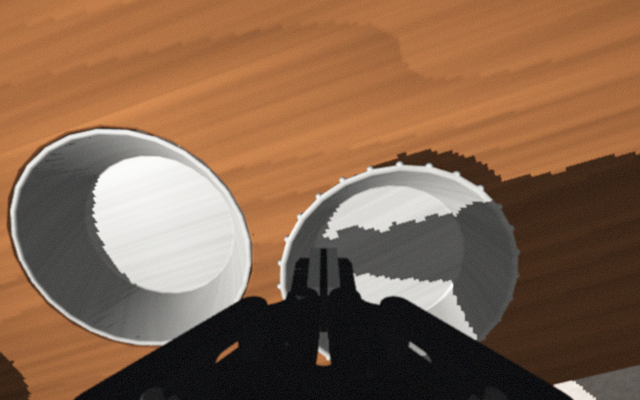

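The finger is now inside the tin at (324,250). The tin rim spans columns 283 to 518 and the well 10 to 252, so it's following the finger. I'll refit with the height offset applied.

```bash
cat > fit.py <<'E'
from h import *
from scipy.optimize import least_squares
def fit(C,P,z,r,x0):
    X=np.array([back(C,p,z)[:2] for p in np.array(P,float)])
    a=least_squares(lambda q:np.hypot(*(X-q[:2]).T)-r,x0); b=least_squares(lambda q:np.hypot(*(X-q[:2]).T)-q[2],[*x0,r])
    print(a.x.round(4),"rms",round(a.fun.std()*1e3,2),"free r",b.x.round(4))
E
python3 - <<'E'
from fit import *
for off in(0,.0215):
    s=dict(bot.get_state());s["tool_pos"]=s["tool_pos"]+[0,0,off];C=cam("wrist",s)
    print("off",off)
    fit(C,[(280,285),(284,245),(298,210),(320,187),(350,172),(400,165),(455,173),(490,200),(510,228),(518,265),(505,310)],.098,.056,[.48,-.12])
    fit(C,[(12,205),(30,165),(60,140),(100,129),(150,138),(200,165),(240,215),(250,250),(245,290),(20,255),(50,305),(90,333)],.07,.0625,[.54,0])
s=bot.get_state();print(s["joint_positions"])
E
```

```text
off 0
[ 0.4838 -0.1216] rms 0.97 free r [ 0.4838 -0.1216  0.056 ]
[0.5419 0.0072] rms 1.36 free r [0.5399 0.0076 0.0658]
off 0.0215
[ 0.4785 -0.1263] rms 4.49 free r [ 0.4694 -0.1216  0.0655]
[0.5424 0.024 ] rms 4.09 free r [0.5358 0.0255 0.0748]
[ 0.13657941  0.25355686 -0.3006935   0.00802477 -0.99771673  1.02566983]
```

Offset 0 fits the camera, so the camera pose is right and the fingertips end about 21 mm short of the reported TCP. The tin is at (0.484,-0.122), with about 136 mm left to go. I'm dragging it up to the well's edge.

Request:
{"method": "apply_moves", "body": {
  "moves": [
    [[0,0.001,-0.01],0,0],
    [[0,0,-0.01],0,0],
    [[0,0,-0.01],0,0],
    [[0,0,-0.01],0,0],
    [[0,0,-0.01],0,0],
    [[0,0,-0.01],0,0],
    [[0,0,-0.008],0,0]
  ]
}}

```text
clock: 12.42
tool_pos: [0.5247, -0.0238, 0.0573]
ee_rot: [-0.432, -2.006, 2.008]
force: [-0.4, -1.4, 0.0]
gripper_width: 0.0002
```

Request:
{"method": "apply_moves", "body": {
  "moves": [
    [[0,0.001,-0.008],0,0],
    [[0,0.001,-0.007],0,0],
    [[0,0.002,-0.006],0,0]
  ]
}}

```text
clock: 12.8
tool_pos: [0.5336, -0.0028, 0.0529]
ee_rot: [-0.432, -2.006, 2.007]
force: [0.2, -0.7, -0.9]
gripper_width: 0.0001
```

Run:
```python
from h import *
to(.5385,.003,.057)
S=bot.camera("scene");W=bot.camera("wrist");cv2.imwrite("pics/w9.png",W)
b=cv2.resize(S[160:270,300:430],(473,400),interpolation=cv2.INTER_CUBIC)
a=cv2.resize(W,(0,0),fx=.5,fy=.5);a=cv2.copyMakeBorder(a,0,200,0,0,cv2.BORDER_CONSTANT)
cv2.imwrite("pics/c9.png",np.hstack([a,b]))
```

```text
t 12.8 tcp [ 0.5336 -0.0028  0.0529] F [ 0.2 -0.7 -0.9] w 0.0001 zang -113.2 tilt [ -1.11 -57.29  -0.21]
tool delta [-0.0023 -0.004  -0.0073]
```

View pics/c9.png

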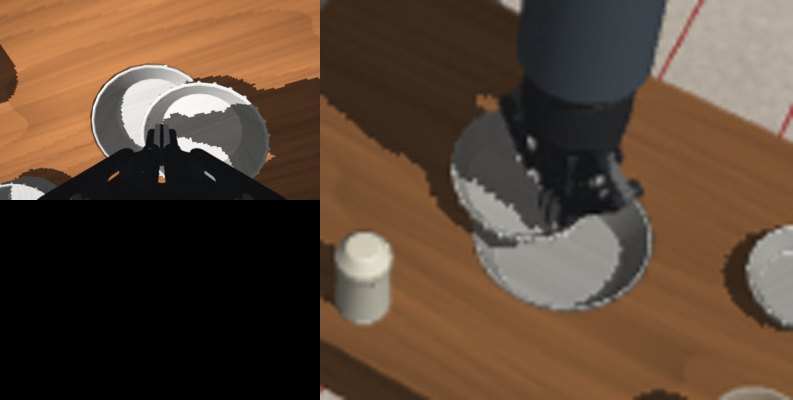

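The tin hangs over the well's near edge with its leading side tipping in, and the finger sits over its floor. I'm following it down with the finger before pushing on.

Request:
{"method": "apply_moves", "body": {
  "moves": [
    [[0,0.005,0],0,0],
    [[0,0.004,0],0,0]
  ]
}}

```text
clock: 13.15
tool_pos: [0.5338, -0.0028, 0.0433]
ee_rot: [-0.432, -2.007, 2.007]
force: [-0.1, -0.2, 0.5]
gripper_width: -0.0
```

Request:
{"method": "apply_moves", "body": {
  "moves": [
    [[0,0.004,0],0,0]
  ]
}}

```text
clock: 13.28
tool_pos: [0.5338, -0.003, 0.039]
ee_rot: [-0.432, -2.007, 2.007]
force: [-0.5, 0.1, -0.8]
gripper_width: -0.0004
```

Request:
{"method": "apply_moves", "body": {
  "moves": [
    [[0,0.004,0],0,0]
  ]
}}

```text
clock: 13.4
tool_pos: [0.5338, -0.0031, 0.0346]
ee_rot: [-0.432, -2.007, 2.007]
force: [-0.2, 0.1, -0.6]
gripper_width: 0.0002
```

Request:
{"method": "apply_moves", "body": {
  "moves": [
    [[0,0.001,-0.007],0,0],
    [[0,0,-0.007],0,0]
  ]
}}

```text
clock: 13.65
tool_pos: [0.5393, 0.01, 0.0333]
ee_rot: [-0.432, -2.005, 2.006]
force: [0.1, -0.3, -0.5]
gripper_width: -0.0002
```

Request:
{"method": "apply_moves", "body": {
  "moves": [
    [[0,0,-0.007],0,0],
    [[0,0,-0.006],0,0]
  ]
}}

```text
clock: 13.9
tool_pos: [0.5452, 0.0233, 0.0335]
ee_rot: [-0.432, -2.006, 2.007]
force: [-0.1, 0.5, -0.6]
gripper_width: 0.0001
```

Request:
{"method": "apply_moves", "body": {
  "moves": [
    [[0,0,-0.005],0,0]
  ]
}}

```text
clock: 14.02
tool_pos: [0.5474, 0.0284, 0.0336]
ee_rot: [-0.432, -2.007, 2.007]
force: [-0.1, -0.1, -0.3]
gripper_width: 0.0001
```

Run:
```python
from h import *
to(.5385,.003,.025)
W=bot.camera("wrist");cv2.imwrite("pics/w10.png",W);S=bot.camera("scene");cv2.imwrite("pics/s10.png",S)
```

```text
t 14.03 tcp [0.5474 0.0284 0.0336] F [-0.1 -0.1 -0.3] w 0.0001 zang -113.2 tilt [ -1.11 -57.29  -0.22]
tool delta [-0.0016  0.0086  0.0269]
```

Request:
{"method": "apply_moves", "body": {
  "moves": [
    [[0,0.004,0],0,0],
    [[0,0.004,0],0,0]
  ]
}}

```text
clock: 14.38
tool_pos: [0.5476, 0.0283, 0.0254]
ee_rot: [-0.432, -2.007, 2.007]
force: [0.6, 0.0, -0.9]
gripper_width: -0.0001
```

Request:
{"method": "apply_moves", "body": {
  "moves": [
    [[0,0.003,0],0,0]
  ]
}}

```text
clock: 14.5
tool_pos: [0.5475, 0.0281, 0.0219]
ee_rot: [-0.432, -2.007, 2.007]
force: [-0.4, -0.9, 0.5]
gripper_width: 0.0002
```

Request:
{"method": "apply_moves", "body": {
  "moves": [
    [[0,0.002,-0.004],0,0]
  ]
}}

```text
clock: 14.62
tool_pos: [0.5489, 0.0316, 0.0196]
ee_rot: [-0.432, -2.006, 2.007]
force: [0.1, 0.4, 0.3]
gripper_width: 0.0001
```

The tip reached well-floor height without touching a tin floor, so the tin lags behind the finger. I'm lifting off and will look again with one composite view.

Request:
{"method": "apply_moves", "body": {
  "moves": [
    [[0,-0.004,0.003],0,0],
    [[0,-0.03,0],0,0],
    [[0,-0.04,0],0,0],
    [[0.015,-0.03,0],0,0],
    [[0,0,0],0,0]
  ]
}}

```text
clock: 15.25
tool_pos: [0.5315, 0.0347, 0.1273]
ee_rot: [-0.432, -2.005, 2.007]
force: [0.8, 0.7, -0.2]
gripper_width: -0.0002
```

Run:
```python
from h import *
to(.5385,.003)
W=bot.camera("wrist");S=bot.camera("scene");T=bot.camera("top")
for n,i in(("w11",W),("s11",S),("t11",T)):cv2.imwrite(f"pics/{n}.png",i)
can=np.zeros((600,800,3),np.uint8)
can[:400,:640]=W
can[400:600,:400]=cv2.resize(S[170:270,290:490],None,fx=2,fy=2,interpolation=cv2.INTER_CUBIC)
can[400:600,400:800]=cv2.resize(T[160:260,180:380],None,fx=2,fy=2,interpolation=cv2.INTER_CUBIC)
cv2.imwrite("pics/c11.png",can)
```

```text
t 15.25 tcp [0.5315 0.0347 0.1273] F [ 0.8  0.7 -0.2] w -0.0002 zang -113.2 tilt [ -1.09 -57.29  -0.18]
tool delta [-0.0189  0.0003  0.0263]
```

View pics/c11.png

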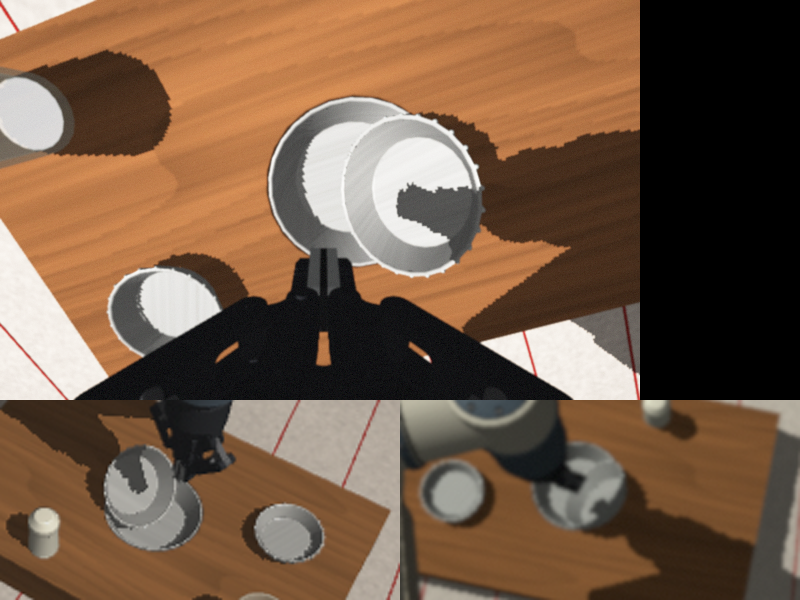

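View budget is used up (12). The composite shows the tin askew, its leading foot down in the well and its trailing side on the near edge, with rim at columns 342–482 and rows 113–276. The well rim's left edge is at 268 and the narrow tin is at about (168,310). The finger had slid out over its lowered front wall, so I'll push from behind instead.

Run:
```python
from fit import *
s=bot.get_state();C=cam("wrist",s);r=R.from_rotvec(s["ee_rot"]).as_matrix()
w=np.array([.5385,.003,.07]);T=lambda p:(r.T@(np.array(p)-w)).round(4)
print("tin rim ctr rel well (tool)",[T(back(C,(412,195),z)) for z in(.08,.09)], "rear rim",T(back(C,(482,205),.11)),"front rim",T(back(C,(342,185),.06)))
fit(C,[(268,180),(278,140),(300,113),(330,99),(360,97),(390,103),(280,225),(300,247)],.07,.0645,[.54,0])
to(.5385,.003)
# narrow in top picture t11 unchanged? compare with t0
a=cv2.imread("pics/top0.png")[185:228,185:230].astype(int);b=cv2.imread("pics/t11.png")[185:228,185:230].astype(int)
print("narrow diff",abs(a-b).mean())
```

```text
tin rim ctr rel well (tool) [array([ 0.0016, -0.01  ,  0.0377]), array([-0.0015, -0.02  ,  0.0347])] rear rim [-0.0012 -0.0399  0.0726] front rim [-0.0003  0.01   -0.0112]
[0.5409 0.0051] rms 0.72 free r [0.5421 0.0059 0.0634]
t 15.4 tcp [0.5299 0.034  0.1236] F [0.  0.1 0. ] w -0.0002 zang -113.3 tilt [-7.800e-01 -5.729e+01  5.000e-02]
tool delta [-0.0201  0.0003  0.0251]
narrow diff 10.387596899224807
```

Request:
{"method": "apply_moves", "body": {
  "moves": [
    [[-0.02,-0.01,0],0,0],
    [[0,0,0.035],0,0],
    [[0,0,0.035],0,0],
    [[0,0,0.035],0,0],
    [[0,0,0.03],0,0],
    [[0,0,0],0,0]
  ]
}}

```text
clock: 16.15
tool_pos: [0.4904, -0.1027, 0.1262]
ee_rot: [-0.409, -1.988, 2.006]
force: [0.2, 0.6, -0.6]
gripper_width: 0.0
```

```bash
python3 -c "
from h import *
to(.540,.004,.056)"
```

```text
t 16.15 tcp [ 0.4904 -0.1027  0.1262] F [ 0.2  0.6 -0.6] w 0.0 zang -113.3 tilt [  0.   -57.3    0.53]
tool delta [-0.0034  0.0691 -0.1182]
```

Request:
{"method": "apply_moves", "body": {
  "moves": [
    [[-0.003,0.03,0],0,0],
    [[0,0.025,0],0,0],
    [[0,0.01,0],0,0],
    [[0,0.003,0],0,0],
    [[0,0,0],0,0]
  ]
}}

```text
clock: 16.77
tool_pos: [0.4936, -0.1036, 0.0546]
ee_rot: [-0.406, -1.986, 2.006]
force: [0.4, 0.1, -0.2]
gripper_width: 0.0001
```

Request:
{"method": "apply_moves", "body": {
  "moves": [
    [[0,0,-0.008],0,0],
    [[0,0,-0.008],0,0],
    [[0,0,-0.006],0,0]
  ]
}}

```text
clock: 17.15
tool_pos: [0.505, -0.0827, 0.0573]
ee_rot: [-0.412, -1.988, 2.009]
force: [-2.4, -4.2, 11.6]
gripper_width: -0.0
```

Request:
{"method": "apply_moves", "body": {
  "moves": [
    [[0,0,-0.006],0,0],
    [[0,0,-0.006],0,0]
  ]
}}

```text
clock: 17.4
tool_pos: [0.511, -0.0707, 0.0583]
ee_rot: [-0.414, -1.99, 2.01]
force: [0.1, -0.5, -0.5]
gripper_width: -0.0001
```

Request:
{"method": "apply_moves", "body": {
  "moves": [
    [[0,0,-0.006],0,0],
    [[0,0,-0.006],0,0]
  ]
}}

```text
clock: 17.65
tool_pos: [0.5168, -0.0627, 0.0624]
ee_rot: [-0.415, -1.986, 2.02]
force: [-7.7, -8.6, 21.2]
gripper_width: -0.0001
```

Run:
```python
from h import *
to(.540,.004,.056)
s=bot.get_state();C=cam("wrist",s);W=bot.camera("wrist");cv2.imwrite("pics/w12.png",W)
# ascii of the region around the well
g=cv2.cvtColor(W,cv2.COLOR_BGR2HSV)
reg=g[60:320,60:420]; 
for y in range(0,reg.shape[0],8):
    print("".join(" .:-=+*#%@"[min(9,int(reg[y:y+8,x:x+4,2].mean()/25.6))] if reg[y:y+8,x:x+4,1].mean()<90 else "w" for x in range(0,reg.shape[1],4)))
```

```text
t 17.65 tcp [ 0.5168 -0.0627  0.0624] F [-7.7 -8.6 21.2] w -0.0001 zang -113.0 tilt [ -0.56 -57.29   0.86]
tool delta [ 0.0048  0.0053 -0.0706]
wwwwwwwwwwwwwwwwwwwwwwwwwwwwwwwwwwwwwwwwwwwwwwwwwwwwwwwwwwwwwwwwwwwwwwwwwwwwwwwwwwwwwwwwww
wwwwwwwwwwwwwwwwwwwwwwwwwwwwwwwwwwwwwwwwwwwwwwwwwwwwwwwwwwwwwwwwwwwwwwwwwwwwwwwwwwwwwwwwww
wwwwwwwwwwwwwwwwwwwwwwwwwwwwwwwwwwwwwwwwwwwwwwwwwwwwwwwwwwwwwwwwwwwwwwwwwwwwwwwwwwwwwwwwww
wwwwwwwwwwwwwwwwwwwwwwwwwwwwwwwwwwwwwwwwwwwwwwwwwwwwwwwwwwwwwwwwwwwwwwwwwwwwwwwwwwwwwwwwww
wwwwwwwwwwwwwwwwwwwwwwwwwwwwwwwwwwwwwwwwwwwwwwwwwwwwwwwwwwwwwwwwwwwwwwwwwwwwwwwwwwwwwwwwww
wwwwwwwwwwwwwwwwwwwwwwwwwwwwwwwwwwwwwwwwwwwwwwwwwwwwwwwwwwwwwwwwwwwwwwwwwwwwwwwwwwwwwwwwww
wwwwwwwwwwwwwwwwwwwwwwwwwwwwwwwwwwwwwwwwwwwwwwwwwwwwwwwwwwwwwwwwwwwwwwwwwwwwwwwwwwwwwwwwww
wwwwwwwwwwwwwwwwwwwwwwwwwwwwwwwwwwwwwwwwwwwwwwwwwwwwwwwwwwwwwwwwwwwwwwwwwwwwwwwwwwwwwwwwww
wwwwwwwwwwwwwwwwwwwwwwwwwwwwwwwwwwwwwwwwwwwwwwwwwwwwwwwwwwwwwwwwwwwwwwwwwwwwwwwwwwwwwwwwww
wwwwwwwwwwwwwwwwwwwwwwwwwwwwwwwwwwwwwwwwwwwwwwwwwwwwwwwwwwwwwwwwwwwwwwwwwwwwwwwwwwwwwwwwww
wwwwwwwwwwwwwwwwwwwwwwwwwww%%#%%%%wwwwwwwwwwww
[... 1346 characters left out ...]
@@@@@@@%=====---=--===========--...:--..--:...wwwwwwwwwwwwwwwww
wwwwwww%=---------------==+%@@@@@@@#======================:...---..--:...wwwwwwwwwwwwwwwww
wwwwwwww%=-------=------====#%@@@@@+=====================-....---..---.. wwwwwwwwwwwwwwwww
wwwwwwwww%+-------------==-===*@@@@+=====================-. ..:--..-::.. .wwwwwwwwwwwwwwww
wwwwwwwwww#*=--=--=--=-==-======+*#*=========--:::--====:...... ..... ... .wwwwwwwwwwwwwww
wwwwwwwwwww#%+=--=----==========+++#======-:.....  .::..    .  ..... .... ..:www.   ...:ww
wwwwwwwwwwwww##+==---==========++++%*=-:..    ...         .      .. . .. .  .     ....    
wwwwwwwwwwwwwww%#=---==========++++#-:.  .   .  . .         .   ...  ..  .   . ......    .
```

The tin is pivoting up against the finger (21 N), so pushing from behind isn't clean. I'm backing off to see how it settles. Then I'll grip its high trailing wall, keeping the underside low, and slide it forward under control.

Request:
{"method": "apply_moves", "body": {
  "moves": [
    [[0,0,0.015],0,0],
    [[0,-0.03,0.01],0,0],
    [[0,-0.04,0],0,0.5],
    [[0.015,-0.02,0],0,0.5],
    [[0,0,0],0,0.5]
  ]
}}

```text
clock: 18.32
tool_pos: [0.4912, -0.0782, 0.1537]
ee_rot: [-0.412, -1.985, 2.017]
force: [-0.1, -0.1, -0.7]
gripper_width: 0.0425
```

```bash
cat > asc.py <<'E'
from h import *
def asc(W,x0,x1,y0,y1,dx=4,dy=8,wood=90):
    g=cv2.cvtColor(W,cv2.COLOR_BGR2HSV)
    print("     "+"".join(str(x).ljust(10) for x in range(x0,x1,10*dx)))
    for y in range(y0,y1,dy):
        print(f"{y:4d} "+"".join("_" if g[y:y+dy,x:x+dx,1].mean()>wood else " .:-=+*#%@"[min(9,int(g[y:y+dy,x:x+dx,2].mean()/25.6))] for x in range(x0,x1,dx)))
E
python3 - <<'E'
from asc import *
to(.540,.004)
W=bot.camera("wrist");cv2.imwrite("pics/w13.png",W);asc(W,40,440,60,330)
E
```

```text
t 18.32 tcp [ 0.4912 -0.0782  0.1537] F [-0.1 -0.1 -0.7] w 0.0425 zang -113.1 tilt [ -0.36 -57.29   0.85]
tool delta [-0.0127 -0.0013 -0.0947]
     40        80        120       160       200       240       280       320       360       400       
  60 ____________________________________________________________________________________________________
  68 ____________________________________________________________________________________________________
  76 ____________________________________________________________________________________________________
  84 ____________________________________________________________________________________________________
  92 ____________________________________________________________________________________________________
 100 ____________________________________________________________________________________________________
 108 ________________________________#*******########____________________________________________________
 116 ____________________________#**+=====+++++****##%#*+________________________________________________
 12
[... 2036 characters left out ...]
_______________________________. .:::   ______________________  .:::  __________
 284 %@%%@@%@%%#-::____________________________________.  :::.   ______________________   :-:.  _________
 292 %%%%@@%@%%@#=::_________________________________:.    .:.   ______________________   ::.    ._______
 300 %%%%%@%%@%%%%-:_____________________.....______            _______________________.           ._*%@@
 308 %%%%%%%%@%%%@+___________________. .      .                ________________________               ..
 316 =*#%%%%%%%%%%+________________:                           ______________________%%%.                
 324 -===+++**##%#_______________.                             _______________%%@@@@@@@@+
```

Run:
```python
from fit import *
s=bot.get_state();C=cam("wrist",s);r=R.from_rotvec(s["ee_rot"]).as_matrix()
w=np.array([.5393,.003,.07]);T=lambda p:(r.T@(np.array(p)-w)).round(4)
print("TCP",T(s["tool_pos"]))
print("rim ctr",T(back(C,(246,189),.085)),"rear",T(back(C,(292,190),.112)),"top",T(back(C,(232,118),.085)),"bot",T(back(C,(246,266),.085)))
print("front",T(back(C,(202,170),.056)))
fit(C,[(126,175),(132,145),(150,121),(170,108),(130,196),(148,220),(168,240),(190,255)],.07,.0645,[.54,0])
```

```text
TCP [ 0.0122 -0.0813  0.095 ]
rim ctr [-0.0034 -0.0145  0.0334] rear [-0.0103 -0.0408  0.0725] top [-0.0574 -0.0143  0.0274] bot [ 0.0651 -0.0149  0.0282]
front [-0.0123  0.0139 -0.0107]
[0.5423 0.005 ] rms 1.72 free r [0.5411 0.0023 0.0669]
```

Request:
{"method": "apply_moves", "body": {
  "moves": [
    [[-0.012,0,-0.02],0,0.6],
    [[0,0.02,0],0,0.6],
    [[0,0.02,0],0,0.6],
    [[0,0,0],0,0.6]
  ]
}}

```text
clock: 18.88
tool_pos: [0.5084, -0.0651, 0.1059]
ee_rot: [-0.402, -1.979, 2.015]
force: [0.1, 0.1, 0.2]
gripper_width: 0.0512
```

Run:
```python
from asc import *
to(.5393,.003)
W=bot.camera("wrist");cv2.imwrite("pics/w14.png",W);asc(W,80,440,90,310)
```

```text
t 18.88 tcp [ 0.5084 -0.0651  0.1059] F [0.1 0.1 0.2] w 0.0512 zang -113.1 tilt [  0.18 -57.29   1.07]
tool delta [-0.0017 -0.0014 -0.0747]
     80        120       160       200       240       280       320       360       400       
  90 __________________________________________________________________________________________
  98 __________________________________________________________________________________________
 106 __________________________________________________________________________________________
 114 __________________________________________________________________________________________
 122 _________________________########%##______________________________________________________
 130 ____________________##***+++++****###%%%%#________________________________________________
 138 ________________##*+======++++++****########+=____________________________________________
 146 ______________##+----======+*#%%@@@@@%%%%%%+----__________________________________________
 154 ____________*%=---------=*%@@@@@@@@#########%%=---________________________________________

[... 1123 characters left out ...]
____________:--_____________
 258 ______________**=-------------===+%#####*=---:. #@@@@@@*----______________ .:-=___________
 266 ________________**=---------=====++####+. :::.  *@@@@@@*---_______________  :::. .________
 274 ___________________*+=----======++++%#+. .:::   -#%%@%%#--________________   :-:. ._______
 282 ______________________**+======+++++*+. .:-:    -+++++**=_________________   .:-:. .______
 290 __________________________#********=-.  .:-:    =++++*%*__________________    :-:.  ._____
 298 __________________________________.       ..   :++++*%+____________________   ..       .__
 306 _____________________.      ____:.            .++*#%#______________________              .
```

The ASCII picture shows the open fingers straddling the trailing rim (column 320, fingers at 265 and 380). I'm going down and gripping it.

Request:
{"method": "apply_moves", "body": {
  "moves": [
    [[-0.002,0.018,0],0,0.6],
    [[0,0.012,0],0,0.6],
    [[0,0.006,0],0,0.6],
    [[0,0,0],0,0.6]
  ]
}}

```text
clock: 19.42
tool_pos: [0.5124, -0.0669, 0.0717]
ee_rot: [-0.407, -1.981, 2.017]
force: [0.6, -0.3, 0.4]
gripper_width: 0.0508
```

Request:
{"method": "apply_moves", "body": {
  "moves": [
    [[0,0,0],0,0],
    [[0,0,0],0,0],
    [[0,0,0],0,0],
    [[0,0,0],0,0]
  ]
}}

```text
clock: 19.92
tool_pos: [0.5133, -0.0667, 0.073]
ee_rot: [-0.409, -1.983, 2.017]
force: [0.6, 0.4, -0.7]
gripper_width: 0.0014
```

Request:
{"method": "apply_moves", "body": {
  "moves": [
    [[0,0,-0.006],0,0],
    [[0,0,-0.007],0,0],
    [[0,0,-0.007],0,0]
  ]
}}

```text
clock: 20.3
tool_pos: [0.5214, -0.0474, 0.0726]
ee_rot: [-0.409, -1.983, 2.017]
force: [-0.2, -0.0, -1.4]
gripper_width: 0.0018
```

Run:
```python
from asc import *
to(.5393,.003)
W=bot.camera("wrist");cv2.imwrite("pics/w15.png",W);asc(W,80,440,90,310)
```

```text
t 20.3 tcp [ 0.5214 -0.0474  0.0726] F [-0.2 -0.  -1.4] w 0.0018 zang -113.1 tilt [ -0.2  -57.29   0.93]
tool delta [ 0.0033 -0.0009 -0.0534]
     80        120       160       200       240       280       320       360       400       
  90 __________________________________________________________________________________________
  98 __________________________________________________________________________________________
 106 __________________________________________________________________________________________
 114 __________________________________________________________________________________________
 122 __________________________________________________________________________________________
 130 __________________________________________________________________________________________
 138 ____________________________###%%%%%%%%%%##_______________________________________________
 146 ______________________####***+++*******####%%%%%#_________________________________________
 154 ___________________#%#*+====++++++*****##*+----=====_____________________________________
[... 1125 characters left out ...]
:--_________________________
 258 ___________#*--------##**********#@@@@@@@@@@@@@@@@@@@#:..--+=::--. .______________________
 266 ____________#+-------+@***********#@@@@@@@@@@@@@@@@@@-. .--:--:--.  ._____________________
 274 _____________#+-------#%***********#@@@@@@@@@@@@@@@@%.  :--.:::--.   _____________________
 282 ______________*#=------%#***********#@@@@@@@@@@@@@@@=   ::-.:::-:.   _____________________
 290 ________________#+-----=%#************%@@%%%%@@@@@@=.. .  ..::..      ____________________
 298 __________________#*=---=%#**********+-:.    :##*+:    .    ::         :____.    .:_______
 306 ____________________#*+--=##******=-.                       ::                       :____
```

It worked: the tin followed the grip. The rim now spans columns 160–335 and is nearly concentric with the well. Lowering the gripped side into the well.

Request:
{"method": "apply_moves", "body": {
  "moves": [
    [[0,0.005,-0.002],0,0],
    [[0,0.005,0],0,0]
  ]
}}

```text
clock: 20.6
tool_pos: [0.5229, -0.0445, 0.0621]
ee_rot: [-0.409, -1.984, 2.017]
force: [0.3, -0.1, -0.0]
gripper_width: 0.0021
```

Request:
{"method": "apply_moves", "body": {
  "moves": [
    [[0,0.004,0],0,0.3],
    [[0,0,0],0,0.3],
    [[0,0,0],0,0.3]
  ]
}}

```text
clock: 20.98
tool_pos: [0.5226, -0.045, 0.0574]
ee_rot: [-0.408, -1.983, 2.017]
force: [-0.0, -0.4, 0.0]
gripper_width: 0.0256
```

Request:
{"method": "apply_moves", "body": {
  "moves": [
    [[0,-0.03,0],0,0.3],
    [[0,-0.03,0],0,0.4],
    [[0.01,-0.02,0],0,0.4],
    [[0,0,0],0,0.4]
  ]
}}

```text
clock: 21.48
tool_pos: [0.5138, -0.04, 0.1403]
ee_rot: [-0.41, -1.983, 2.017]
force: [-0.2, 0.1, 0.9]
gripper_width: 0.0344
```

Run:
```python
from asc import *
to(.5393,.003)
W=bot.camera("wrist");cv2.imwrite("pics/w16.png",W);asc(W,80,440,90,310)
```

```text
t 21.48 tcp [ 0.5138 -0.04    0.1403] F [-0.2  0.1  0.9] w 0.0344 zang -113.1 tilt [ -0.26 -57.29   0.92]
tool delta [-0.0066 -0.0008 -0.0496]
     80        120       160       200       240       280       320       360       400       
  90 __________________________________________________________________________________________
  98 __________________________________________________________________________________________
 106 __________________________________________________________________________________________
 114 ____________________________________##****########________________________________________
 122 ________________________________#**+===++++*#****++*=*____________________________________
 130 ______________________________#+=--===+#####**###%##*+---_________________________________
 138 ____________________________#=-----=*#*+++++++**######%#*=-_______________________________
 146 __________________________#*-:----+%+====++*%@@@@@@@@@@%%%*=-_____________________________
 154 _________________________#+:-:::-**======*@@@@@@@@@@@@@@@@%%#-__________________________
[... 1123 characters left out ...]
%__________.:-_________________
 258 ___________________________________**++====++=..::: -%%%%_____________ :::.:______________
 266 _________________________________________***-  :::. __________________ .::.  _____________
 274 #*+=-::::___________________________________. .:::  _________________.  :::. .____________
 282 %@%@%%*=:::________________________________.  :::.  __________________  .:::  .___________
 290 %@%%@%%@%*-::_____________________________.    .:.  __________________  .:.    .__________
 298 %%%%@%%@%%%*-:_______________:....______.          .__________________           .______..
 306 %%%%%%%%%%%%#-:___________. .      .               ____________________               .
```

The tin is nearly level now, still about 12 mm behind the well's centre with its trailing side resting high on the well's wall. I'll press it from inside with spread fingers, centred on the well.

Request:
{"method": "apply_moves", "body": {
  "moves": [
    [[-0.006,0,-0.025],0,0.4],
    [[0,0,-0.024],0,0.4],
    [[0,0.03,0],0,0.4],
    [[0,0.03,0],0,0.4],
    [[0,0,0],0,0.4]
  ]
}}

```text
clock: 22.15
tool_pos: [0.5394, 0.0069, 0.0729]
ee_rot: [-0.402, -1.979, 2.017]
force: [1.4, -0.9, 0.2]
gripper_width: 0.0335
```

Run:
```python
from h import *
to(.5393,.003,.0225)
```

```text
t 22.15 tcp [0.5394 0.0069 0.0729] F [ 1.4 -0.9  0.2] w 0.0335 zang -113.0 tilt [  0.09 -57.29   1.12]
tool delta [-0.0015  0.0504  0.0026]
```

Request:
{"method": "apply_moves", "body": {
  "moves": [
    [[-0.001,0.015,0.002],0,0.4],
    [[0,0.01,0],0,0.4],
    [[0,0.006,0],0,0.4]
  ]
}}

```text
clock: 22.52
tool_pos: [0.5413, 0.005, 0.042]
ee_rot: [-0.404, -1.982, 2.018]
force: [0.4, -0.2, 0.0]
gripper_width: 0.0341
```

Request:
{"method": "apply_moves", "body": {
  "moves": [
    [[0,0.005,0],0,0.4],
    [[0,0.004,0],0,0.4]
  ]
}}

```text
clock: 22.78
tool_pos: [0.5417, 0.0047, 0.0331]
ee_rot: [-0.405, -1.982, 2.019]
force: [-2.7, 0.0, 10.3]
gripper_width: 0.0343
```

Request:
{"method": "apply_moves", "body": {
  "moves": [
    [[0,0.004,0],0,0.4],
    [[0,0.003,0],0,0.4]
  ]
}}

```text
clock: 23.02
tool_pos: [0.5422, 0.0043, 0.0322]
ee_rot: [-0.408, -1.983, 2.022]
force: [-10.3, 4.9, 23.3]
gripper_width: 0.0348
```

Request:
{"method": "apply_moves", "body": {
  "moves": [
    [[0,0.003,0],0,0.4]
  ]
}}

```text
clock: 23.15
tool_pos: [0.5422, 0.0044, 0.0323]
ee_rot: [-0.409, -1.984, 2.023]
force: [-9.9, 3.0, 20.4]
gripper_width: 0.0342
```

Request:
{"method": "apply_moves", "body": {
  "moves": [
    [[0,-0.03,0],0,0.2],
    [[0,-0.04,0],0,0.2],
    [[0.03,-0.03,0],0,0],
    [[0,0,0],0,0]
  ]
}}

```text
clock: 23.65
tool_pos: [0.5146, 0.0183, 0.1367]
ee_rot: [-0.412, -1.987, 2.022]
force: [-0.5, -0.0, 0.2]
gripper_width: 0.0002
```

Run:
```python
from asc import *
to(.5393,.003)
W=bot.camera("wrist");cv2.imwrite("pics/w17.png",W);asc(W,220,440,60,270,3,6)
```

```text
t 23.65 tcp [0.5146 0.0183 0.1367] F [-0.5 -0.   0.2] w 0.0002 zang -112.9 tilt [ -0.56 -57.29   0.89]
tool delta [-0.0287  0.0004  0.0045]
     220       250       280       310       340       370       400       430       
  60 __________________________________________________________________________
  66 __________________________________________________________________________
  72 __________________________________________________________________________
  78 __________________________________________________________________________
  84 _________________________***###########%####______________________________
  90 _____________________*##*+++++++++++*******#####*_________________________
  96 __________________*#*+=======++##%%%%%%%%%%%%#***#*+______________________
 102 ________________##=----===**#%%**+++++++++*****##%%#+-____________________
 108 _____________+#*=------=+#%*+==++++++++++*********##%%@*__________________
 114 ____________*#=::-----*%#+=======++*#%%%@@@@%%%##**####%%*________________
 120 __________*%+-::-:---##========+#@@@@@@@@@@@@@@@@@%######%@#_________
[... 1225 characters left out ...]
+--------+##*++++++++++**********#########===_______________
 222 ______________**=--------=*%#*+++++++********#########%@%_________________
 228 ________________+**=-----===+*###**+*******#######%%%%____________________
 234 ___________________***+=-======+**##%#%###%%%%%%%%________________________
 240 _______________________****++++++++++***#######___________________________
 246 _____________________________*+===--==+##_________________________________
 252 ______________________________-::. .::-___________________________________
 258 ___________________________...:::. .:::...:_______________________________
 264 _________________________.   .:::. .:::.   .______________________________
```

Run:
```python
from fit import *
s=bot.get_state();C=cam("wrist",s);r=R.from_rotvec(s["ee_rot"]).as_matrix()
fit(C,[(239,162),(241,144),(249,126),(263,108),(276,96),(296,86),(241,180),(247,192),(253,204),(262,216),(275,228)],.07,.0645,[.54,0])
w=np.array([.5393,.003,.07]);T=lambda p:(r.T@(np.array(p)-w)).round(4)
# tilted-rim fit: centre + normal so that the outline matches radius .056
P=np.array([(269,162),(273,144),(278,132),(289,114),(301,104),(318,97),(345,97),(370,100),(388,108),(400,120),(408,132),(413,144),(417,162),(418,170),(272,180),(282,198),(290,207),(298,216),(312,227),(340,234),(370,233),(388,222)],float)
a=np.linspace(0,2*np.pi,120)
def curve(q):
    n=np.array([q[3],q[4],1]);n/=np.linalg.norm(n);u=np.cross([0,1,0],n);u/=np.linalg.norm(u);v=np.cross(n,u)
    return np.array([proj(C,q[:3]+.056*(np.cos(t)*u+np.sin(t)*v)) for t in a])
def f(q):
    c=curve(q);return np.min(np.linalg.norm(P[:,None]-c[None],axis=2),axis=1)
q=least_squares(f,[.535,-.01,.075,0.05,.1],x_scale=[.01,.01,.01,.1,.1],diff_step=1e-3).x
print("rim centre",q[:3].round(4),"rel",T(q[:3]),"normal",q[3:].round(3),"rms px",f(q).std().round(2),f(q).mean().round(2))
n=np.array([q[3],q[4],1]);n/=np.linalg.norm(n);o=q[:3]-.028*n;print("origin",o.round(4),"rel",T(o),"n tool",(r.T@n).round(3))
```

```text
[0.5434 0.0034] rms 0.97 free r [0.5457 0.007  0.0609]
rim centre [ 0.5376 -0.0063  0.0758] rel [-0.0021 -0.0056  0.0093] normal [-0.085  0.307] rms px 0.53 1.33
origin [ 0.5399 -0.0145  0.0491] rel [-0.0072  0.0212  0.0155] n tool [ 0.181 -0.958 -0.222]
```

The fit shows about 17° of tilt, with the tin's origin ~15 mm behind the well's centre and its high side to the rear and far. I'll press that high side with shut fingers.

Request:
{"method": "apply_moves", "body": {
  "moves": [
    [[-0.03,0,0.022],0,0],
    [[-0.029,0,0.022],0,0],
    [[0,0.03,0],0,0],
    [[0,0.02,0],0,0],
    [[0,0,0],0,0]
  ]
}}

```text
clock: 24.32
tool_pos: [0.5521, -0.0497, 0.0797]
ee_rot: [-0.404, -1.98, 2.021]
force: [0.3, -0.3, 1.1]
gripper_width: 0.0
```

Run:
```python
from h import *
to(.5393,.003,.0225)
```

```text
t 24.32 tcp [ 0.5521 -0.0497  0.0797] F [ 0.3 -0.3  1.1] w 0.0 zang -113.0 tilt [ -0.1  -57.29   1.15]
tool delta [ 0.0324  0.0562 -0.0447]
```

Request:
{"method": "apply_moves", "body": {
  "moves": [
    [[0.004,0.008,-0.005],0,0],
    [[0,0.006,0],0,0]
  ]
}}

```text
clock: 24.58
tool_pos: [0.551, -0.0434, 0.0656]
ee_rot: [-0.405, -1.981, 2.021]
force: [-0.4, -0.2, 0.4]
gripper_width: 0.0002
```

Request:
{"method": "apply_moves", "body": {
  "moves": [
    [[0,0.006,0],0,0],
    [[0,0.005,0],0,0]
  ]
}}

```text
clock: 24.82
tool_pos: [0.5515, -0.0432, 0.0546]
ee_rot: [-0.406, -1.982, 2.022]
force: [0.2, 0.1, 0.2]
gripper_width: -0.0003
```

Request:
{"method": "apply_moves", "body": {
  "moves": [
    [[0,0.005,-0.001],0,0],
    [[0,0.005,-0.001],0,0]
  ]
}}

```text
clock: 25.08
tool_pos: [0.5524, -0.0414, 0.0443]
ee_rot: [-0.407, -1.983, 2.022]
force: [-2.1, 2.3, 2.1]
gripper_width: -0.0001
```

Request:
{"method": "apply_moves", "body": {
  "moves": [
    [[0,0.005,-0.001],0,0],
    [[0,0.005,-0.001],0,0]
  ]
}}

```text
clock: 25.32
tool_pos: [0.5535, -0.0387, 0.0374]
ee_rot: [-0.408, -1.985, 2.022]
force: [-13.0, 6.3, 29.9]
gripper_width: -0.0
```

Request:
{"method": "apply_moves", "body": {
  "moves": [
    [[0.004,-0.003,-0.006],0,0],
    [[0.002,0.002,-0.003],0,0]
  ]
}}

```text
clock: 25.58
tool_pos: [0.552, -0.0276, 0.0389]
ee_rot: [-0.41, -1.986, 2.022]
force: [-0.6, -0.1, 0.3]
gripper_width: -0.0001
```

Request:
{"method": "apply_moves", "body": {
  "moves": [
    [[0,0.004,0],0,0],
    [[0,0.004,0],0,0]
  ]
}}

```text
clock: 25.82
tool_pos: [0.5517, -0.0276, 0.0295]
ee_rot: [-0.408, -1.986, 2.022]
force: [0.3, -0.0, 0.6]
gripper_width: 0.0
```

Request:
{"method": "apply_moves", "body": {
  "moves": [
    [[0,0.004,0],0,0]
  ]
}}

```text
clock: 25.95
tool_pos: [0.5514, -0.0279, 0.0248]
ee_rot: [-0.408, -1.985, 2.022]
force: [-0.0, -0.8, 0.5]
gripper_width: -0.0002
```

Request:
{"method": "apply_moves", "body": {
  "moves": [
    [[0,0.003,0],0,0]
  ]
}}

```text
clock: 26.08
tool_pos: [0.5513, -0.028, 0.0216]
ee_rot: [-0.407, -1.985, 2.022]
force: [-9.5, 5.2, 25.2]
gripper_width: 0.0
```

Request:
{"method": "apply_moves", "body": {
  "moves": [
    [[0,0.003,0],0,0]
  ]
}}

```text
clock: 26.2
tool_pos: [0.5514, -0.0281, 0.0215]
ee_rot: [-0.407, -1.985, 2.023]
force: [-15.7, 6.9, 38.5]
gripper_width: 0.0002
```

Request:
{"method": "apply_moves", "body": {
  "moves": [
    [[0,-0.03,0],0,0],
    [[0,-0.04,0],0,0],
    [[0.03,-0.03,-0.01],0,0],
    [[0.02,-0.01,-0.015],0,0],
    [[0,0,0],0,0]
  ]
}}

```text
clock: 26.82
tool_pos: [0.5144, 0.0171, 0.1341]
ee_rot: [-0.409, -1.985, 2.022]
force: [0.4, 0.2, 0.1]
gripper_width: -0.0001
```

Run:
```python
from asc import *
to(.5393,.003)
W=bot.camera("wrist");cv2.imwrite("pics/w18.png",W);asc(W,220,440,60,270,3,6)
```

```text
t 26.82 tcp [0.5144 0.0171 0.1341] F [0.4 0.2 0.1] w -0.0001 zang -112.9 tilt [ -0.41 -57.29   0.98]
tool delta [-0.0284  0.0003  0.0033]
     220       250       280       310       340       370       400       430       
  60 __________________________________________________________________________
  66 __________________________________________________________________________
  72 __________________________________________________________________________
  78 __________________________________________________________________________
  84 ________________________**############%%####______________________________
  90 ____________________*###*++++++++*********##%%%#*_________________________
  96 _________________*#*+=====+*%##########%%#####*#%%%#______________________
 102 _______________##+=--=+####*++++++++******###%%%#*#%%#____________________
 108 _____________##=----=*#*=======++++******######%%%%##%%#__________________
 114 ___________*#=----*#*=---=====+*##%%%%%%########%%%%%##%%#________________
 120 __________#*-----##=------+*%%@@@@@@@@@@@@@%%%%%%%%%%%%%%@#____________
[... 1223 characters left out ...]
----=**+----======++++*******#####%%%%#%%@%_________________
 222 _____________**=-----=##+=======++++******#####%%%%%%%%___________________
 228 _______________**+=----=+**#**+++++++***###%%%%%#%%%%_____________________
 234 __________________**+==-===+++**################%%#_______________________
 240 _____________________****+++++++++++*****###%%##__________________________
 246 __________________________##**=---:-===####_______________________________
 252 ______________________________-::. .::-___________________________________
 258 __________________________:...:::. .:::...:_______________________________
 264 _________________________.   .:::. .:::.   .______________________________
```

```bash
cat > tilt.py <<'E'
from fit import *
a=np.linspace(0,2*np.pi,160)
def curve(C,q,rad):
    n=np.array([q[3],q[4],1]);n/=np.linalg.norm(n);u=np.cross([0,1,0],n);u/=np.linalg.norm(u);v=np.cross(n,u)
    return np.array([proj(C,q[:3]+rad*(np.cos(t)*u+np.sin(t)*v)) for t in a])
def tiltfit(C,P,rad,q0,free=True):
    P=np.array(P,float)
    f=lambda q:np.min(np.linalg.norm(P[:,None]-curve(C,np.r_[q,q0[len(q):]],rad)[None],axis=2),axis=1)
    q=least_squares(f,q0 if free else q0[:2],diff_step=1e-3).x;return np.r_[q,q0[len(q):]],f(q).mean()
E
python3 - <<'E'
from tilt import *
s=bot.get_state();C=cam("wrist",s)
W=[(237,162),(240,144),(247,126),(255,114),(272,97),(293,86),(238,180),(243,192),(249,204),(262,222),(276,234),(403,138),(406,156),(407,165),(398,126),(380,102)]
T=[(258,150),(256,162),(257,171),(263,138),(266,129),(274,117),(287,105),(302,97),(261,186),(268,198),(277,210),(288,220),(300,228),(318,233),(397,150),(399,165),(396,140),(391,129),(397,175)]
print("well",tiltfit(C,W,.0635,np.array([.54,.003,.07,.001,.001]),False))
print("tin",tiltfit(C,T,.056,np.array([.538,.0,.068,.01,.01])))
print("tin level",tiltfit(C,T,.056,np.array([.538,.0,.068,.001,.001]),False))
E
```

```text
well (array([0.54441729, 0.00430166, 0.07      , 0.001     , 0.001     ]), np.float64(1.2409166533153262))
tin (array([ 0.54177719,  0.00172649,  0.06349575, -0.00769091,  0.16302783]), np.float64(1.0558912964142941))
tin level (array([ 0.54251206, -0.00089718,  0.068     ,  0.001     ,  0.001     ]), np.float64(2.1101339235406313))
```

The tin now lies inside the well, rim at columns 256–399 within the well's 237–407. I'll press once more with spread fingers across its middle to confirm it's home and level.

Request:
{"method": "apply_moves", "body": {
  "moves": [
    [[-0.03,0.02,0.005],0,0.4],
    [[0,0.03,0],0,0.4],
    [[0,0.03,0],0,0.4],
    [[0,0.015,0],0,0.4],
    [[0,0.008,0],0,0.4],
    [[0,0,0],0,0.4]
  ]
}}

```text
clock: 27.62
tool_pos: [0.5409, -0.0065, 0.0238]
ee_rot: [-0.406, -1.977, 2.022]
force: [-0.5, 0.1, -0.0]
gripper_width: 0.0344
```

Request:
{"method": "apply_moves", "body": {
  "moves": [
    [[0,0.004,0],0,0.4],
    [[0,0.004,0],0,0.4]
  ]
}}

```text
clock: 27.88
tool_pos: [0.5422, -0.0066, 0.0208]
ee_rot: [-0.409, -1.98, 2.024]
force: [-19.8, 5.9, 41.9]
gripper_width: 0.0345
```

Request:
{"method": "apply_moves", "body": {
  "moves": [
    [[0,0.003,0],0,0.4],
    [[0,0.003,0],0,0.4]
  ]
}}

```text
clock: 28.12
tool_pos: [0.5421, -0.0066, 0.0211]
ee_rot: [-0.41, -1.983, 2.026]
force: [-8.8, 1.3, 17.2]
gripper_width: 0.0341
```

The wide tin is home: both spread fingertips bottomed at its floor height. Now the narrow tin: I'm lifting, turning so that tool +z points from the narrow tin to the well, and going over it.

Request:
{"method": "apply_moves", "body": {
  "moves": [
    [[0,-0.04,0],0,0.3],
    [[0,-0.05,0],-8.7,0],
    [[0,0,0],-8.7,0],
    [[0,0,0],-8.7,0],
    [[0,0,0],-8.6,0],
    [[0,0,-0.04],0,0],
    [[0,0,-0.04],0,0],
    [[0,0,-0.04],0,0],
    [[0,0,0],0,0]
  ]
}}

```text
clock: 29.25
tool_pos: [0.518, 0.1163, 0.1191]
ee_rot: [-0.224, 2.075, -2.114]
force: [-0.3, 0.6, -0.5]
gripper_width: -0.0
```

Run:
```python
from asc import *
to(.505,.1755)
W=bot.camera("wrist");cv2.imwrite("pics/w19.png",W);asc(W,100,500,40,320)
s=bot.get_state();C=cam("wrist",s);print(proj(C,[.505,.1755,.092]),proj(C,[.541,.003,.07]))
```

```text
t 29.25 tcp [0.518  0.1163 0.1191] F [-0.3  0.6 -0.5] w -0.0 zang -77.0 tilt [ -0.72 -57.28   1.15]
tool delta [-0.0007 -0.0012 -0.0606]
     100       140       180       220       260       300       340       380       420       460       
  40 @@%_________________________________________________________________________________________________
  48 @@__________________________________________________________________________________________________
  56 @@__________________________________________________________________________________________________
  64 @@__________________________________________________________________________________________________
  72 @@__________________________________________________________________________________________________
  80 @%__________________________________________________________________________________________________
  88 @___________________________________________________________________________________________________
  96 @___________________________________________________________________________________________________
 104 @___
[... 2208 characters left out ...]
-------=
 272 _________________________######%%%%%%%%%#________...===..===   ______________-----------------------
 280 ________________________________________________....-==..++=.  ________________:--------------------
 288 ________________________________________________......:..=:... .____________________::-------::_____
 296 ____________________________________:...:_____:.......   ........:_____......_______________________
 304 ________________________________:..........   .....  .    .......    ... .......____________________
 312 %____________________________...........   ....            ..           ............________________
[231.1320717  227.75864043] [472.09981075 219.40480007]
```

The narrow tin is at (224,217), within ~8 mm of the prediction. Into it, then drag.

Request:
{"method": "apply_moves", "body": {
  "moves": [
    [[-0.007,0,-0.03],0,0],
    [[0,0,-0.029],0,0],
    [[0,0.025,0],0,0],
    [[0,0.02,0],0,0],
    [[0,0.01,0],0,0],
    [[0,0.004,0],0,0],
    [[0,0,0],0,0]
  ]
}}

```text
clock: 30.18
tool_pos: [0.5166, 0.1711, 0.0609]
ee_rot: [-0.211, 2.076, -2.113]
force: [-0.0, 0.5, 1.0]
gripper_width: 0.0001
```

Run:
```python
from h import *
to(.541,.002,.056)
```

```text
t 30.18 tcp [0.5166 0.1711 0.0609] F [-0.   0.5  1. ] w 0.0001 zang -77.3 tilt [ -1.11 -57.28   1.12]
tool delta [0.0135 0.008  0.1702]
```

Request:
{"method": "apply_moves", "body": {
  "moves": [
    [[0,0.004,0],0,0],
    [[0.001,0.001,0.011],0,0],
    [[0.001,0,0.011],0,0],
    [[0.001,0,0.011],0,0],
    [[0.001,0,0.011],0,0],
    [[0.001,0,0.011],0,0],
    [[0.001,0,0.011],0,0],
    [[0.001,0,0.011],0,0],
    [[0.001,0,0.011],0,0],
    [[0.001,0,0.011],0,0]
  ]
}}

```text
clock: 31.42
tool_pos: [0.5315, 0.0661, 0.0591]
ee_rot: [-0.207, 2.077, -2.11]
force: [0.4, 1.0, -0.0]
gripper_width: -0.0001
```

Run:
```python
from asc import *
to(.541,.002,.056)
W=bot.camera("wrist");cv2.imwrite("pics/w20.png",W);asc(W,100,640,120,300,6,10)
```

```text
t 31.43 tcp [0.5315 0.0661 0.0591] F [ 0.4  1.  -0. ] w -0.0001 zang -77.3 tilt [ -1.29 -57.28   1.06]
tool delta [0.0049 0.0042 0.0645]
     100       160       220       280       340       400       460       520       580       
 120 __________________________________________________________________________________________
 130 __________________________________________________________________________________________
 140 _____________________________________________________*******______________________________
 150 ________________________________________________**++=------==++***________________________
 160 _____________________________________________**+-::---=*++**++++=+***_____________________
 170 ___________________________________________*+-::-+**+=-----==++****+*#____________________
 180 _____________________%#*******###________*+-::-**=--+*###**+==++++*#**#*__________________
 190 __________________%*=-:::=++**+++***+___+-::=*+--=#%%%%%%%%%%*+++++*##*##_________________
 200 ________________#+-:::-+#%%%%%%%%#*+**=-:::=*--=%%%%%%%%%%%%%%%******####*________________
 21
[... 160 characters left out ...]
%%%######%#%________________
 230 _____________*-:::-+%%%%%%%%%%%%%%%%%%####-:----+%%%%%%%%%%%%%%%%#%%###%#%#_______________
 240 ____________#=::::=+%%%%%%%%%%%%%%%##*###%+-----=%%%%%%%%%%%%%%%%%%%%%#%#%#_______________
 250 ____________%-::::-#%%%%%%%%%%%%%##=-.=--##------*#%%%%%%%%%%%%%%%%%%%%%%%________________
 260 ____________#-::::-#%%%%%%%%%%%%+..=-.=- .=:--------==+*==+*#%@%%%%%%%%%%%________________
 270 ____________#+:::--=#%%%%%%%%%%%-.:=-.==  :::------------------+*#%%%%%%%_________________
 280 _____________#------=#%%%%%%%%%%..:-:.+=  .:::---------------::----=*%%%#_________________
 290 ______________*----===+**+*#%%%-..... .....:::-::::--------:-:::::-:---=__________________
```

Dragging well: the finger is at (324,250) inside the tin (columns 172–355), with its front rim just over the well's edge. Carry on to tip it in.

Request:
{"method": "apply_moves", "body": {
  "moves": [
    [[0.001,0.002,0.01],0,0],
    [[0.001,0.001,0.01],0,0],
    [[0.001,0.001,0.01],0,0],
    [[0.001,0.001,0.01],0,0],
    [[0,0,0],0,0]
  ]
}}

```text
clock: 32.1
tool_pos: [0.5369, 0.0219, 0.0544]
ee_rot: [-0.207, 2.077, -2.111]
force: [0.6, 0.2, -0.4]
gripper_width: -0.0003
```

Run:
```python
from asc import *
to(.541,.002,.056)
W=bot.camera("wrist");cv2.imwrite("pics/w21.png",W);asc(W,100,560,130,310,5,10)
```

```text
t 32.1 tcp [0.5369 0.0219 0.0544] F [ 0.6  0.2 -0.4] w -0.0003 zang -77.4 tilt [ -1.26 -57.28   1.09]
tool delta [ 0.0003 -0.0012  0.0203]
     100       150       200       250       300       350       400       450       500       550       
 130 __________________________________________________****______________________________________
 140 _________________________________________*****+========+*****_______________________________
 150 ______________________________________**+=-:::::--+===++====++****__________________________
 160 ___________________________________**=-::::-+#++++++++++***##*+++*#*________________________
 170 _________________________________**-::::+**+=-:::-==++======++*##***##______________________
 180 _______________________________##*+==++*+-:::-+#%%%%%%%%%#*+++++*###*##_____________________
 190 _______________________%##*+==---===++***++=-=+*+#%%%%%%%%%%%******####%#___________________
 200 ____________________%#+-:::---+#%%%%##**+**#*=-----==%%%%%%%%%%######%##%*__________________
 210 __________________#+-:::--=+#%%%%%%%%%%%%##**##+------+#%%%%%%%%##
[... 208 characters left out ...]
______________
 240 ______________%+::::---+%%%%%%%%%%%%%%%%%%###**#%%*------+%%%%%%%%%%%%%%%%%_________________
 250 ______________*:::::---*%%%%%%%%%%%%%%%%##==.-=-=*%+------+%%%%@%%%%%%%%%%#_________________
 260 _____________#+:::::---%%%%%%%%%%%%%%%%:.:==.-=- .-------------=%%##%%%%%%__________________
 270 _____________#+::::::-=#%%%%%%%%%%%%%%*..:==.-==  .--------------=---=***#__________________
 280 ______________*-::::::-*%%%%%%%%%%%%%%-..:-=.-+=.  ----------------------___________________
 290 ______________#=:::::---*#%%#*++*%%%%=...... :......:----:::::----------____________________
 300 _______________#=----------:.....--:.......   .................::------_____________________
```

Request:
{"method": "apply_moves", "body": {
  "moves": [
    [[0,0.002,0.007],0,0],
    [[0,0.002,0.006],0,0],
    [[0,0,0],0,0]
  ]
}}

```text
clock: 32.52
tool_pos: [0.54, 0.009, 0.0503]
ee_rot: [-0.208, 2.076, -2.111]
force: [-0.3, -0.6, 0.2]
gripper_width: 0.0001
```

Request:
{"method": "apply_moves", "body": {
  "moves": [
    [[0,-0.03,-0.01],0,0],
    [[0,-0.03,-0.02],0,0.5],
    [[0,0,-0.025],0,0.5],
    [[0,0,0],0,0.5]
  ]
}}

```text
clock: 33.02
tool_pos: [0.5259, 0.0646, 0.1108]
ee_rot: [-0.208, 2.077, -2.112]
force: [-0.1, -0.7, -0.6]
gripper_width: 0.0424
```

Run:
```python
from asc import *
to(.541,.002,.056)
W=bot.camera("wrist");cv2.imwrite("pics/w22.png",W);asc(W,200,600,110,310,4,8)
```

```text
t 33.02 tcp [0.5259 0.0646 0.1108] F [-0.1 -0.7 -0.6] w 0.0424 zang -77.3 tilt [ -1.21 -57.28   1.08]
tool delta [0.0001 0.056  0.0633]
     200       240       280       320       360       400       440       480       520       560       
 110 ____________________________________________________________________________________________________
 118 ____________________________________________________________________________________________________
 126 ______________________________________________***************_______________________________________
 134 _________________________________________##*+=--------======+****___________________________________
 142 ______________________________________*#+=-:::=*+***********#*+++*#*________________________________
 150 ____________________________________#*=:::=***+-------======+*###**###______________________________
 158 __________________________________#*-::-=*****==++#%%%##*+++++++*###*##_____________________________
 166 ________________________________*#=::-=%%##+--:--=+++%%%%%%#*******#%##%____________________________
 174 _____
[... 1091 characters left out ...]
-----..===-*=-+++=----------=*%%*+______________________________
 262 _____________..-==. _____________=--:----..:==- .:------------------________________________________
 270 ____________..-==-  ______________=-:::--...-==: .:---------------__________________________________
 278 ___________..:===.  ________________-----....===. .:-----------_____________________________________
 286 __________...-=-.   ____________________:....=*+:  .:------_________________________________________
 294 ________.......:.  .______________________ ..==........_____________________________________________
 302 ._____:.........   _______________________..............____........________________________________
```

Run:
```python
from tilt import *
s=bot.get_state();C=cam("wrist",s);r=R.from_rotvec(s["ee_rot"]).as_matrix()
P=[(336,175),(333,183),(331,191),(328,199),(324,207),(323,215),(321,223),(322,235),(350,167),(362,160),(410,176),(413,192),(412,207),(409,222),(405,232),(400,241),(395,248)]
zt=r[:,2]
for k in(.1,.3,.6):
    q0=np.array([*(np.array([.541,.002])-zt[:2]*.03),.085,k*zt[0],k*zt[1]])
    q,e=tiltfit(C,P,.045,q0);n=np.array([q[3],q[4],1]);n/=np.linalg.norm(n)
    w=np.array([.541,.002,.07]);o=q[:3]-.022*n
    print("e",e.round(2),"rim",q[:3].round(4),"rel",(r.T@(q[:3]-w)).round(4),"n tool",(r.T@n).round(3),"orig",o.round(4),(r.T@(o-w)).round(4))
big=cv2.imread("pics/w22.png");print(big[200:210:3,318:420:6].mean(2).round())
```

```text
e 0.97 rim [0.5359 0.0272 0.0591] rel [-0.0003  0.0104 -0.0259] n tool [-0.017 -0.845  0.535] orig [0.5334 0.0383 0.0403] [ 0.0001  0.029  -0.0377]
e 1.04 rim [0.5376 0.0292 0.0683] rel [-0.0026  0.0012 -0.0273] n tool [-0.015 -0.817  0.576] orig [0.5349 0.0412 0.0501] [-0.0022  0.0192 -0.04  ]
e 1.34 rim [0.541  0.0321 0.0809] rel [-0.0068 -0.0113 -0.0291] n tool [ 0.014 -0.784  0.621] orig [0.5387 0.0452 0.0634] [-0.0071  0.0059 -0.0428]
[[166.  73. 169. 210. 211. 213.  80.  84.  83.  85.  85.  91.  86. 232.
  227. 227. 166.]
 [203.  79. 212. 214. 215. 208.  86.  81.  84.  85.  83.  87.  88. 233.
  233. 226. 139.]
 [226.  79. 218. 216. 216. 186.  82.  83.  84.  85.  85.  81.  85. 236.
  235. 220. 199.]
 [220.  75. 196. 220. 219. 129.  79.  78.  83.  84.  81.  92.  92. 238.
  229. 226. 229.]]
```

The narrow tin has tipped in at about 35°. Its high trailing rim is right under the open gripper (rear rim at z ≈ -0.064 from the well, TCP at -0.063). Grip it as before.

Request:
{"method": "apply_moves", "body": {
  "moves": [
    [[0,0.02,0],0,0.5],
    [[0,0.015,0],0,0.5],
    [[0,0.01,0],0,0.5],
    [[0,0.003,0],0,0.5],
    [[0,0,0],0,0],
    [[0,0,0],0,0],
    [[0,0,0],0,0],
    [[0,0,0],0,0]
  ]
}}

```text
clock: 34.08
tool_pos: [0.5288, 0.0605, 0.0628]
ee_rot: [-0.204, 2.075, -2.114]
force: [-0.4, -0.6, -0.8]
gripper_width: 0.0052
```

Request:
{"method": "apply_moves", "body": {
  "moves": [
    [[0,0,0.006],0,0],
    [[0,0,0.007],0,0]
  ]
}}

```text
clock: 34.33
tool_pos: [0.5316, 0.0478, 0.063]
ee_rot: [-0.205, 2.075, -2.112]
force: [-0.4, -0.3, -1.1]
gripper_width: 0.0057
```

Run:
```python
from asc import *
to(.541,.002,.053)
W=bot.camera("wrist");cv2.imwrite("pics/w23.png",W);asc(W,240,600,130,310,4,8)
```

```text
t 34.33 tcp [0.5316 0.0478 0.063 ] F [-0.4 -0.3 -1.1] w 0.0057 zang -77.4 tilt [ -1.32 -57.27   1.16]
tool delta [0.0011 0.0109 0.0466]
     240       280       320       360       400       440       480       520       560       
 130 ___________________________________________*______________________________________________
 138 _______________________________******++++++++*******______________________________________
 146 __________________________**#*+=--:-:------========+*##*__________________________________
 154 _______________________*##+=-::::===++*%#***#%#****+++++*##_______________________________
 162 _____________________*#+-:::--=+*#++=-------====++*###*****##*____________________________
 170 ___________________##=-:::-+%*+=-::--=++**+++===++++++*###***#%___________________________
 178 _________________##=-::-=*#+-:---+*###*++++####**++++****#%%**#%*_________________________
 186 _______________+%+-:::-##=---=+##%*=--::-==++=-*%%#********#%###%#________________________
 194 ______________*#-:::-+#=--=*****+=------=*****+-*%%%#########%%##%#_______________________
 202
[... 639 characters left out ...]
%@%%@#______________________
 258 ___________*+..:==--#%%+:-. .:----------=+***%=#%%***#%@%@%%%%%%%%%_______________________
 266 ____________:..-==::=##===: ..-------------------------+*#%%%@%%%%________________________
 274 ____________...-==::-=--==-  .:----------------------------+*#%@@_________________________
 282 ____________...:-=::--:-*+-   .--------------------------------=__________________________
 290 __________:........:--:=-.......-------::----------------------___________________________
 298 .. .:____........  :--: ..........:::.......::---------------_____________________________
 306 ....     ...... .  -=-. ..... ...    . .........:----------_______________________________
```

Gripped, and the tin follows. A bit farther forward, then lower and release.

Request:
{"method": "apply_moves", "body": {
  "moves": [
    [[0.001,0,0.006],0,0],
    [[0,0.003,0.006],0,0]
  ]
}}

```text
clock: 34.62
tool_pos: [0.5345, 0.0355, 0.0612]
ee_rot: [-0.201, 2.076, -2.11]
force: [-4.7, 9.6, 15.6]
gripper_width: 0.0056
```

Request:
{"method": "apply_moves", "body": {
  "moves": [
    [[0,0.005,0.001],0,0],
    [[0,0.003,0],0,0]
  ]
}}

```text
clock: 34.88
tool_pos: [0.5388, 0.0368, 0.0599]
ee_rot: [-0.19, 2.074, -2.101]
force: [-9.0, 4.3, 17.9]
gripper_width: 0.005
```

Request:
{"method": "apply_moves", "body": {
  "moves": [
    [[0,0,0],0,0.3],
    [[0,0,0],0,0.3],
    [[0,-0.03,0],0,0.3],
    [[0,-0.03,0],0,0.3],
    [[0.03,-0.02,0.02],0,0],
    [[0,0,0.01],0,0],
    [[0,0,0],0,0]
  ]
}}

```text
clock: 35.75
tool_pos: [0.512, -0.0009, 0.1395]
ee_rot: [-0.193, 2.075, -2.104]
force: [-1.0, 0.1, 0.5]
gripper_width: -0.0003
```

Run:
```python
from asc import *
to(.541,.002,.053)
W=bot.camera("wrist");cv2.imwrite("pics/w24.png",W);asc(W,220,460,70,260,3,6)
```

```text
t 35.75 tcp [ 0.512  -0.0009  0.1395] F [-1.   0.1  0.5] w -0.0003 zang -77.4 tilt [ -1.93 -57.26   1.02]
tool delta [-0.026   0.0875  0.002 ]
     220       250       280       310       340       370       400       430       
  70 ________________________________________________________________________________
  76 ________________________________________________________________________________
  82 _________________________________****___________________________________________
  88 _______________________#*****++++===++******____________________________________
  94 ___________________**#+=--:::::------======+**###_______________________________
 100 ________________*#*+-:::::===+*##*##*###****++++*##_____________________________
 106 ______________*#+-::::-=+##++==+------===+**##*****##*__________________________
 112 ____________##+-::::=#%#*#*+++++++****+====+++*#%#***#%*________________________
 118 ___________%*-:::-+#%#+=--::::::---==+****++++++**%##*#%#_______________________
 124 _________+%=-:::-%%+--:::-------==+++++++*#*++*****#%#*#%%______________________
 130 ______
[... 1180 characters left out ...]
____________
 214 ___________#*====+###*+++***###%%%%%%#*+==#%%%%%%@@@%%@@#_______________________
 220 _____________#*+=++*##**###########*++*%%%%%%%%%@%%%@@%_________________________
 226 _______________#*++++**###*****######%%%%%%%%@%%%%@@%___________________________
 232 _________________###*+***###%#####%%%%%%%%%%%%%@@%______________________________
 238 ____________________#####***#######%%%%%%%%@%%%_________________________________
 244 _________________________######*****###%%%%_____________________________________
 250 ______________________________+==- :==+_________________________________________
 256 _____________________________-++=: :===-________________________________________
```

The narrow tin sits inside the wide one, offset ~9 mm to the rear with its trailing side a bit high. Press that side, inside.

Request:
{"method": "apply_moves", "body": {
  "moves": [
    [[-0.026,0.02,-0.03],0,0],
    [[0,0.03,0],0,0],
    [[0,0.02,0],0,0],
    [[0,0,0],0,0]
  ]
}}

```text
clock: 36.3
tool_pos: [0.5341, 0.0358, 0.0648]
ee_rot: [-0.199, 2.075, -2.107]
force: [0.1, 0.3, -0.4]
gripper_width: -0.0003
```

Run:
```python
from h import *
to(.541,.002,.0265)
```

```text
t 36.3 tcp [0.5341 0.0358 0.0648] F [ 0.1  0.3 -0.4] w -0.0003 zang -77.4 tilt [ -1.66 -57.27   1.05]
tool delta [0.0018 0.0388 0.0337]
```

Request:
{"method": "apply_moves", "body": {
  "moves": [
    [[0.001,0.008,0.002],0,0],
    [[0,0.006,0],0,0],
    [[0,0.005,0],0,0]
  ]
}}

```text
clock: 36.67
tool_pos: [0.5356, 0.0337, 0.0462]
ee_rot: [-0.196, 2.074, -2.105]
force: [0.0, 0.4, -0.6]
gripper_width: -0.0002
```

Request:
{"method": "apply_moves", "body": {
  "moves": [
    [[0,0.005,0],0,0],
    [[0,0.005,0],0,0]
  ]
}}

```text
clock: 36.92
tool_pos: [0.5368, 0.0331, 0.0369]
ee_rot: [-0.195, 2.072, -2.105]
force: [-2.6, -3.8, 10.6]
gripper_width: 0.0001
```

Request:
{"method": "apply_moves", "body": {
  "moves": [
    [[0,0.005,0.001],0,0],
    [[0,0.005,0.001],0,0]
  ]
}}

```text
clock: 37.17
tool_pos: [0.5393, 0.0289, 0.0305]
ee_rot: [-0.193, 2.065, -2.107]
force: [-5.1, -3.7, 13.8]
gripper_width: 0.0002
```

Request:
{"method": "apply_moves", "body": {
  "moves": [
    [[0,0.004,0.003],0,0],
    [[0,0.004,0],0,0]
  ]
}}

```text
clock: 37.42
tool_pos: [0.541, 0.0252, 0.0256]
ee_rot: [-0.191, 2.062, -2.107]
force: [-16.9, 2.8, 37.6]
gripper_width: 0.0002
```

Request:
{"method": "apply_moves", "body": {
  "moves": [
    [[0,0.004,0.001],0,0],
    [[0,0.003,0],0,0]
  ]
}}

```text
clock: 37.67
tool_pos: [0.541, 0.0253, 0.0257]
ee_rot: [-0.19, 2.061, -2.104]
force: [-10.6, 0.7, 22.4]
gripper_width: -0.0002
```

Request:
{"method": "apply_moves", "body": {
  "moves": [
    [[0,-0.03,0],0,0],
    [[0,-0.05,0],0,0],
    [[0.03,-0.03,-0.025],0,0],
    [[0,0,0],0,0]
  ]
}}

```text
clock: 38.17
tool_pos: [0.5002, 0.0459, 0.1365]
ee_rot: [-0.189, 2.063, -2.102]
force: [0.2, -0.3, -0.6]
gripper_width: 0.0003
```

Run:
```python
from asc import *
to(.541,.002,.0265)
W=bot.camera("wrist");cv2.imwrite("pics/w25.png",W);asc(W,220,460,70,260,3,6)
```

```text
t 38.17 tcp [0.5002 0.0459 0.1365] F [ 0.2 -0.3 -0.6] w 0.0003 zang -77.1 tilt [ -2.4  -57.23   1.36]
tool delta [-0.0253  0.1124  0.0493]
     220       250       280       310       340       370       400       430       
  70 ________________________________________________________________________________
  76 ________________________________________________________________________________
  82 ___________________________________________________**********___________________
  88 ____________________________________________*****++=========++*****_____________
  94 ________________________________________****+--:::::------=======++*##*_________
 100 ______________________________________##+-:::::-+++**##****###****++++*##_______
 106 ___________________________________*#*=::::-=+**++=**++++*=====++*##***+*###____
 112 _________________________________*#+-::::-*%******++===+++**###*++++*###***##___
 118 ________________________________##-:::-+##***+=-::----======++*###*+++*#%#**#%*_
 124 ______________________________*%+-:::-#**#*-:::-=+*######*++++++**#%*****#%###%#
 130 __________
[... 1176 characters left out ...]
%@@@@@%@@%__
 214 _______________________________#+===+##+=++*########%%%%%%%##**%%%%%%@@@%@@%____
 220 ________________________________*#+==+*##*++*****#########%%%%%%%%%%@%%%@@%_____
 226 __________________________________*#+++++*###*****######%%%%%%%%@%%%%%@%%_______
 232 ____________________________________*##*++**###%######%#%%%%%%%%%%%%%%__________
 238 _______________________________________####*****#####%*-==--=+%%%%#_____________
 244 ____________________________________________########%+---------_________________
 250 ______________________________+==- :==+_________________________________________
 256 ___________________________-_-===: :===-________________________________________
```

It looks concentric and seated. One confirming press with slightly spread fingers across the middle.

Request:
{"method": "apply_moves", "body": {
  "moves": [
    [[-0.025,0.02,0.025],0,0.22],
    [[0,0.02,0.022],0,0.22],
    [[0,0.03,0],0,0.22],
    [[0,0.02,0],0,0.22],
    [[0,0.01,0],0,0.22],
    [[0,0,0],0,0.22]
  ]
}}

```text
clock: 38.98
tool_pos: [0.5404, 0.0007, 0.0274]
ee_rot: [-0.199, 2.067, -2.109]
force: [-0.3, -0.3, 0.2]
gripper_width: 0.0185
```

Request:
{"method": "apply_moves", "body": {
  "moves": [
    [[0,0.005,0],0,0.22],
    [[0,0.004,0],0,0.22]
  ]
}}

```text
clock: 39.22
tool_pos: [0.5414, 0.0007, 0.0259]
ee_rot: [-0.198, 2.062, -2.108]
force: [-18.7, 3.3, 35.3]
gripper_width: 0.0187
```

Request:
{"method": "apply_moves", "body": {
  "moves": [
    [[0,0.004,0],0,0.22]
  ]
}}

```text
clock: 39.35
tool_pos: [0.5415, 0.0007, 0.026]
ee_rot: [-0.198, 2.06, -2.107]
force: [-14.3, 2.5, 27.2]
gripper_width: 0.0187
```

Request:
{"method": "apply_moves", "body": {
  "moves": [
    [[0,-0.008,0],0,0],
    [[0,0,0.012],0,0],
    [[0,0,0.008],0,0],
    [[0,0.004,0],0,0],
    [[0,0.003,0],0,0],
    [[0,0.003,0],0,0]
  ]
}}

```text
clock: 40.1
tool_pos: [0.5488, -0.0195, 0.0269]
ee_rot: [-0.192, 2.058, -2.103]
force: [-6.4, 4.5, 19.4]
gripper_width: 0.0
```

Request:
{"method": "apply_moves", "body": {
  "moves": [
    [[0,-0.008,0],0,0],
    [[-0.018,0,-0.01],0,0],
    [[0,0,-0.01],0,0],
    [[0,0.005,0],0,0],
    [[0,0.004,0],0,0]
  ]
}}

```text
clock: 40.72
tool_pos: [0.5605, 0.0046, 0.0257]
ee_rot: [-0.195, 2.058, -2.104]
force: [-11.1, 3.2, 28.8]
gripper_width: -0.0003
```

Request:
{"method": "apply_moves", "body": {
  "moves": [
    [[0,-0.008,0],0,0],
    [[0.018,0,0],0,0],
    [[0.018,0,0],0,0],
    [[0,0.005,0],0,0],
    [[0,0.004,0],0,0]
  ]
}}

```text
clock: 41.35
tool_pos: [0.5246, -0.0048, 0.0256]
ee_rot: [-0.193, 2.057, -2.105]
force: [-15.8, 6.8, 37.5]
gripper_width: -0.0001
```

The floor touches at 0.0257 (rear), 0.0269 (front), 0.0257 (far) and 0.0256 (near), 4.2 mm above the wide tin's floor reading (0.0215). That means level and fully nested. I'm retreating clear, then checking and handing in.

Request:
{"method": "apply_moves", "body": {
  "moves": [
    [[0,-0.03,0],0,0],
    [[0,-0.05,0],0,0],
    [[0,-0.05,0],0,0],
    [[0.05,-0.03,0],0,0],
    [[0.05,0,0],0,0],
    [[0,0,0],0,0],
    [[0,0,0],0,0]
  ]
}}

```text
clock: 42.22
tool_pos: [0.4213, -0.0248, 0.1863]
ee_rot: [-0.192, 2.056, -2.105]
force: [-0.6, -1.1, 0.5]
gripper_width: 0.0
```

Run:
```python
from asc import *
to(.541,.002)
T=bot.camera("top");cv2.imwrite("pics/t26.png",T);a=cv2.imread("pics/top0.png")
for n,(x,y) in dict(tumbler=(210,147),shaker=(308,164),plate=(438,279)).items():
    d=25 if n!="plate" else 40
    p=a[y-12:y+12,x-12:x+12] if n!="plate" else a[y-32:y+32,x-32:x+32]
    R_=cv2.matchTemplate(T[y-d-10:y+d+10,x-d-10:x+d+10],p,cv2.TM_CCOEFF_NORMED);_,v,_,l=cv2.minMaxLoc(R_)
    h=p.shape[0]//2;print(n,"shift px",l[0]+h-d-10,l[1]+h-d-10,"score",round(v,3))
W=bot.camera("wrist");cv2.imwrite("pics/w26.png",W)
bot.hand_in()
```

```text
t 42.23 tcp [ 0.4213 -0.0248  0.1863] F [-0.6 -1.1  0.5] w 0.0 zang -76.9 tilt [ -2.36 -57.23   1.62]
tool delta [-0.1225  0.0051  0.0009]
tumbler shift px 0 0 score 0.999
shaker shift px 0 0 score 1.0
plate shift px 0 0 score 0.917
the job is handed in; nothing more can be done
```

I nested both tins in the well, wide tin first and the narrow one inside it, and handed the job in at about 42 s of the 56 s allowed. No verdict came back.

**How each tin went in:** I dragged each one over the board with a finger inside until it tipped into the well. Then I gripped its high trailing wall to draw it forward, let go, and pressed the high side home.

**Last checks:**
- **Narrow tin:** presses on its floor at the rear, front, far and near sides stopped within 1.3 mm of each other. They stopped about 4.2 mm above where the wide tin's floor had stopped the finger. That fits the 4 mm tin floor, so it looks level and fully nested.
- **Wide tin:** spread fingers pressed across its middle stopped at its home floor height. I didn't probe it again after the narrow tin went in.
- **Centring:** I judged this only from wrist pictures, which put the wide tin within about 5 mm of the well's centre. The narrow tin I judged by eye.
- **Bystanders:** the glass, shaker and plate showed no shift in the top camera, though the plate's image match was weaker (0.92).

**What went wrong or disagreed:**
- **Finger length:** the fingertips touched things about 21 mm above the reported tool tip. My first drags passed over the wide tin's rim because of this, and I corrected for it after probing the board.
- **Well position:** the wrist and top cameras differed by 2–6 mm in x on the well's centre, so I used a value in between.
- **Wide tin tilt:** one picture fit of the seated wide tin suggested a slight tilt (about 0.16 rad), which the presses did not bear out.
- **Failed push:** pushing the wide tin from behind only tilted it further, so I gripped its wall instead.

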